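# Gauge the cuvette cartridges and load the reader carrier

## Task

Check the feet of the white cartridges standing on the bench with the steel slot gauge: a good one sinks fully into the wider GO slot but stops on top of the narrower NO-GO slot. Slide each good cartridge into a free lane of the black-railed reader carrier, fully home so that the spring catch clicks out behind its front flange, and stand every reject (too long or too short) upright in the steel reject tray. Leave the other things on the bench where they are.

Things in the scene. Friction and masses are not known exactly. Their poses are not given: they have to be found in the camera images.
- cart_a: white plastic cuvette cartridge, or None if absent; upright on the bench, length within 25 degrees of world x. Body 62 long (x) x 28 thick (y) x 62 mm high, four wells on top; at each end a foot flange 40 mm wide, 14 mm high. Foot length overall (x) is 75 (too short), 80 (good) or 85 mm (too long): the gauge tells. Both ends alike; 120 g. Origin: centre of underside, z up
- cart_b: another cartridge, or None if absent; looks like cart_a, foot 75, 80 or 85 mm. On every cartridge the two flanges start 18 mm from the middle, leaving between them a 36 mm waist as thin as the body. Grasp the body across its 28 mm, fingertips above the flanges
- gauge: steel slot gauge fixed to the bench: base 202 x 46 x 6 mm, on it three jaws in a row along x, each 14 (x) x 40 (y) x 20 mm high, tops 26 mm above the bench. Two slots between them, open above and at the sides (y): GO at the -x end (its outer jaw bears a post 10 mm thick, 16 mm tall), NO-GO at the +x end. Origin: centre of underside; x within 20 degrees of world x
- gauge_go (a point): centre of the floor of the GO slot, 82.5 mm wide, floor 6 mm above the bench; axes as the gauge. A cartridge lowered with its length along the gauge's x either sinks 20 mm between the jaws to this floor or stops on the jaw tops
- gauge_nogo (a point): centre of the floor of the NO-GO slot, 77.5 mm wide, floor 6 mm above the bench; axes as the gauge
- carrier: grey carrier with black rails, fixed to the bench, 135 (x) x 172 mm (y), base 6 mm thick, two lanes along x, 80 mm apart, each 44 mm wide between rails 12 mm high; open at the -x end, a 20 mm high stop wall at +x. Lips over the last 16 mm (16 to 20 mm above lane floor, 33 mm apart) keep a cartridge from being lowered straight home. Origin: centre of underside; x within 15 degrees of world x
- seat_1 (a point): lane 1 (+y lane): where the underside centre of a fully home cartridge lies, on the lane floor 6 mm above the bench, 40 mm short of the stop wall; axes as the carrier. Lower a cartridge between the rails with its centre 45 mm back (-x) of this point, clear of catch and lips, then slide it to +x, its front flange going under the lips
- seat_2 (a point): lane 2 (-y lane): as seat_1
- catch_1 (a joint): steel spring catch of lane 1 in its outer (+y) rail: the nose stands 6.5 mm into the lane, sloped on the -x side, square on the +x side, the square face 16 mm ahead (+x) of the seat point. 0 = sprung out; grows (m, to 0.008) as it is pushed aside. A passing flange pushes it 0.0045 (2 to 5 N of push), then it snaps back to 0 in the waist behind the front flange
- catch_2 (a joint): the same catch in lane 2, in its outer (-y) rail
- tray: open steel reject tray fixed to the bench, 112 (x) x 262 (y) x 30 mm high, walls and floor 5 mm thick; origin centre of underside; y within 6 degrees of world y
- jar: bystander: small amber jar, 42 mm across, 36 mm high; origin centre of underside
- eraser: bystander: blue eraser 50 x 20 x 14 mm; origin centre of underside
- tube_rack: bystander: orange tube rack 100 x 160 mm with capped tubes, 100 mm high; origin centre of underside
- bottle: bystander: amber reagent bottle, 70 mm across, 160 mm high; origin centre of underside
- tip_box: bystander: pipette tip box 120 x 85 x 70 mm; origin centre of underside
- plate_stack: bystander: stack of three white well plates 85 x 127 x 42 mm; origin centre of underside
- pipette: bystander: pipette lying along y, 245 mm long, 22 mm thick; origin centre of underside of the handle
- cart_c: another cartridge, or None if absent; looks like cart_a, foot 75, 80 or 85 mm. Its flanges are also called cart_c_c1 and cart_c_c2 (so for all five): their centres are 55.5, 58 or 60.5 mm apart on a 75, 80 or 85 mm foot
- cart_d: another cartridge, or None if absent; looks like cart_a, foot 75, 80 or 85 mm. Its flanges are also called cart_d_c1 and cart_d_c2 (so for all five): their centres are 55.5, 58 or 60.5 mm apart on a 75, 80 or 85 mm foot
- cart_e: another cartridge, or None if absent; looks like cart_a, foot 75, 80 or 85 mm. Its flanges are also called cart_e_c1 and cart_e_c2 (so for all five): their centres are 55.5, 58 or 60.5 mm apart on a 75, 80 or 85 mm foot
Things that resemble listed ones, but are neither listed nor needed, are in the scene too. Leave any yellow look-alike of the cart_a alone. Of the things that look like the carrier, the largest one is meant.

How it is judged (in metres and radians):
On the way:
1. a cartridge has been tried in the GO slot of the gauge and sunk to its floor (((horizontal distance between cart_a and gauge_go below 0.012 m and z of cart_a in the frame of gauge_go below 0.009 m and angle between the x axis of cart_a and the x axis of gauge_go, either way round below 0.12 rad) or (horizontal distance between cart_b and gauge_go below 0.012 m and z of cart_b in the frame of gauge_go below 0.009 m and angle between the x axis of cart_b and the x axis of gauge_go, either way round below 0.12 rad) or (horizontal distance between cart_c and gauge_go below 0.012 m and z of cart_c in the frame of gauge_go below 0.009 m and angle between the x axis of cart_c and the x axis of gauge_go, either way round below 0.12 rad) or (horizontal distance between cart_d and gauge_go below 0.012 m and z of cart_d in the frame of gauge_go below 0.009 m and angle between the x axis of cart_d and the x axis of gauge_go, either way round below 0.12 rad) or (horizontal distance between cart_e and gauge_go below 0.012 m and z of cart_e in the frame of gauge_go below 0.009 m and angle between the x axis of cart_e and the x axis of gauge_go, either way round below 0.12 rad))), for 0.1 s.
At the end, for the whole second after the job is handed in: Every 80 mm cartridge is in a lane within 4 mm (along) and 5 mm (across) of its seat point, flat on the lane floor, that lane's catch sprung back (under 1.5 mm); every 75 or 85 mm cartridge stands upright (within 8 degrees), at rest on the reject tray's floor (((distance between cart_a_c1 and cart_a_c2 between 0.057 and 0.059 m and ((x of cart_a in the frame of seat_1 between -0.004 and 0.004 m and y of cart_a in the frame of seat_1 between -0.005 and 0.005 m and z of cart_a in the frame of seat_1 below 0.004 m and angle between cart_a's own z axis and vertical below 0.08 rad and angle between the x axis of cart_a and the x axis of seat_1, either way round below 0.1 rad and value of joint catch_1 below 0.0015 m) or (x of cart_a in the frame of seat_2 between -0.004 and 0.004 m and y of cart_a in the frame of seat_2 between -0.005 and 0.005 m and z of cart_a in the frame of seat_2 below 0.004 m and angle between cart_a's own z axis and vertical below 0.08 rad and angle between the x axis of cart_a and the x axis of seat_2, either way round below 0.1 rad and value of joint catch_2 below 0.0015 m))) or ((distance between cart_a_c1 and cart_a_c2 below 0.057 m or distance between cart_a_c1 and cart_a_c2 above 0.059 m) and (x of cart_a in the frame of tray between -0.056 and 0.056 m and y of cart_a in the frame of tray between -0.131 and 0.131 m and z of cart_a in the frame of tray below 0.012 m and angle between cart_a's own z axis and vertical below 0.15 rad and linear speed of cart_a below 0.02 m/s))) and ((distance between cart_b_c1 and cart_b_c2 between 0.057 and 0.059 m and ((x of cart_b in the frame of seat_1 between -0.004 and 0.004 m and y of cart_b in the frame of seat_1 between -0.005 and 0.005 m and z of cart_b in the frame of seat_1 below 0.004 m and angle between cart_b's own z axis and vertical below 0.08 rad and angle between the x axis of cart_b and the x axis of seat_1, either way round below 0.1 rad and value of joint catch_1 below 0.0015 m) or (x of cart_b in the frame of seat_2 between -0.004 and 0.004 m and y of cart_b in the frame of seat_2 between -0.005 and 0.005 m and z of cart_b in the frame of seat_2 below 0.004 m and angle between cart_b's own z axis and vertical below 0.08 rad and angle between the x axis of cart_b and the x axis of seat_2, either way round below 0.1 rad and value of joint catch_2 below 0.0015 m))) or ((distance between cart_b_c1 and cart_b_c2 below 0.057 m or distance between cart_b_c1 and cart_b_c2 above 0.059 m) and (x of cart_b in the frame of tray between -0.056 and 0.056 m and y of cart_b in the frame of tray between -0.131 and 0.131 m and z of cart_b in the frame of tray below 0.012 m and angle between cart_b's own z axis and vertical below 0.15 rad and linear speed of cart_b below 0.02 m/s))) and ((distance between cart_c_c1 and cart_c_c2 between 0.057 and 0.059 m and ((x of cart_c in the frame of seat_1 between -0.004 and 0.004 m and y of cart_c in the frame of seat_1 between -0.005 and 0.005 m and z of cart_c in the frame of seat_1 below 0.004 m and angle between cart_c's own z axis and vertical below 0.08 rad and angle between the x axis of cart_c and the x axis of seat_1, either way round below 0.1 rad and value of joint catch_1 below 0.0015 m) or (x of cart_c in the frame of seat_2 between -0.004 and 0.004 m and y of cart_c in the frame of seat_2 between -0.005 and 0.005 m and z of cart_c in the frame of seat_2 below 0.004 m and angle between cart_c's own z axis and vertical below 0.08 rad and angle between the x axis of cart_c and the x axis of seat_2, either way round below 0.1 rad and value of joint catch_2 below 0.0015 m))) or ((distance between cart_c_c1 and cart_c_c2 below 0.057 m or distance between cart_c_c1 and cart_c_c2 above 0.059 m) and (x of cart_c in the frame of tray between -0.056 and 0.056 m and y of cart_c in the frame of tray between -0.131 and 0.131 m and z of cart_c in the frame of tray below 0.012 m and angle between cart_c's own z axis and vertical below 0.15 rad and linear speed of cart_c below 0.02 m/s))) and ((distance between cart_d_c1 and cart_d_c2 between 0.057 and 0.059 m and ((x of cart_d in the frame of seat_1 between -0.004 and 0.004 m and y of cart_d in the frame of seat_1 between -0.005 and 0.005 m and z of cart_d in the frame of seat_1 below 0.004 m and angle between cart_d's own z axis and vertical below 0.08 rad and angle between the x axis of cart_d and the x axis of seat_1, either way round below 0.1 rad and value of joint catch_1 below 0.0015 m) or (x of cart_d in the frame of seat_2 between -0.004 and 0.004 m and y of cart_d in the frame of seat_2 between -0.005 and 0.005 m and z of cart_d in the frame of seat_2 below 0.004 m and angle between cart_d's own z axis and vertical below 0.08 rad and angle between the x axis of cart_d and the x axis of seat_2, either way round below 0.1 rad and value of joint catch_2 below 0.0015 m))) or ((distance between cart_d_c1 and cart_d_c2 below 0.057 m or distance between cart_d_c1 and cart_d_c2 above 0.059 m) and (x of cart_d in the frame of tray between -0.056 and 0.056 m and y of cart_d in the frame of tray between -0.131 and 0.131 m and z of cart_d in the frame of tray below 0.012 m and angle between cart_d's own z axis and vertical below 0.15 rad and linear speed of cart_d below 0.02 m/s))) and ((distance between cart_e_c1 and cart_e_c2 between 0.057 and 0.059 m and ((x of cart_e in the frame of seat_1 between -0.004 and 0.004 m and y of cart_e in the frame of seat_1 between -0.005 and 0.005 m and z of cart_e in the frame of seat_1 below 0.004 m and angle between cart_e's own z axis and vertical below 0.08 rad and angle between the x axis of cart_e and the x axis of seat_1, either way round below 0.1 rad and value of joint catch_1 below 0.0015 m) or (x of cart_e in the frame of seat_2 between -0.004 and 0.004 m and y of cart_e in the frame of seat_2 between -0.005 and 0.005 m and z of cart_e in the frame of seat_2 below 0.004 m and angle between cart_e's own z axis and vertical below 0.08 rad and angle between the x axis of cart_e and the x axis of seat_2, either way round below 0.1 rad and value of joint catch_2 below 0.0015 m))) or ((distance between cart_e_c1 and cart_e_c2 below 0.057 m or distance between cart_e_c1 and cart_e_c2 above 0.059 m) and (x of cart_e in the frame of tray between -0.056 and 0.056 m and y of cart_e in the frame of tray between -0.131 and 0.131 m and z of cart_e in the frame of tray below 0.012 m and angle between cart_e's own z axis and vertical below 0.15 rad and linear speed of cart_e below 0.02 m/s)))); the robot touches nothing.
It fails at once if a bystander was shoved more than 6 cm or knocked over (distance of any of jar, eraser, tube_rack, bottle, tip_box, plate_stack, pipette from where it was at the start of the episode above 0.06 m or angle between any of jar, eraser, tube_rack, bottle, tip_box, plate_stack, pipette's own z axis and vertical above 0.6 rad).
Of cart_a, cart_b, cart_c, cart_d, cart_e only 4 to 5 are there at a start; the rules pass over those that are not, and their reading is None.
At some moment in a run one of cart_a, cart_b, cart_c, cart_d, cart_e may be knocked a few centimetres aside while the robot is not near it.
It also fails if it takes over 208 s, if anything falls off the work surface, if the arm or the gripper's body presses on something with over 40 N, if the wrist force passes 120 N, or if a joint passes its speed limit or range.

## Robot

A 6-joint arm with a two-finger parallel gripper is mounted at the origin on the work surface. World frame = base frame: x ahead of the robot, y to its left, z up, the work surface at z = 0. Lengths are in mm, angles in rad, forces in N, time in s.
With the tool pointing down it reaches from about 300 to 775 mm from the base axis. Payload 14.6 kg.
Tool frame: the origin (TCP) lies at the very end of the fingers, on their centre line; the grasp point (between the pads) lies 19 mm behind it; z points along the fingers, y is the line along which they close (so a half turn about z gives the same grasp; the last joint's range is limited). The gripper opens to 94 mm and grips with 3 to 60 N. Pads are 16 mm wide; open, the fingers measure 119 mm over their backs; the gripper's body (75 mm by 177 mm) begins 78 mm behind the grasp point.
Start: joints at [1.129, 0.3, 1.521, -0, 1.321, -0.067], TCP at [201.344, 511.81, 205.446] pointing down, gripper open.
Joint ranges: [-3.03, 3.03], [-0.79, 2.21], [0.23, 2.52], [-1.04, 4.18], [0, 3.07], [-2.55, 2.55]. Speed limits (rad/s): [2.22, 2.22, 2.57, 3.14, 3.14, 3.14].

## Interface

Orientations are given as [roll, pitch, yaw] about the fixed x, y, z axes, in that order (R = Rz(yaw) Ry(pitch) Rx(roll)).
In Python, from cell import manip gives the robot as it stands. The module is installed in compiled form; this text tells all that it offers.
- The arm moves only by the shell command python3 -m inch 'ROWS' [FORCE]. ROWS is JSON, a list of rows, each an object of numbers: "gripper": the opening, from 0 (shut) to 1 (fully open); "dx", "dy", "dz": the shift along the world's x, y, z in m; "wx", "wy", "wz": the turn, a rotation vector about the world's x, y, z in degrees. A call has exactly 5 rows; each row is the pose to reach, as a shift and turn from the pose commanded when the call began; what a row does not reach only later rows make up. A row lasts 1/12 s, in which the tool goes at most 41.7 mm and 7.16 degrees, less where a joint would pass 70% of its speed; a pose out of reach is approached as far as the arm can. A call with a gripper value outside its range is refused whole. The fingers move at their own pace and stop on an object; FORCE is the grip in N (left out, the last holds). Time passes only in rows, so rows that repeat a pose let the fingers close, or fill a call up. It gives the time, the measured TCP pose, the force, the opening and the grip force at its end, in the units of the state.
- manip.read_state(): the state, without advancing time (a new reading comes with each control period).
- manip.camera(name): name is "side" or "top" or "wrist"; returns the picture (400x640x3 uint8, blue, green, red); there is no depth.
- manip.camera_info(name): a dict with "camera_matrix" (3x3 intrinsics, pixels), "R" (3x3) and "t" (3): a world point X has camera coordinates R X + t; the wrist camera has in their place "tool_from_camera" (4x4, takes a point from camera to tool coordinates, whose origin is the TCP and whose axes are the flange's). Camera axes: x right, y down, z forward; pixel columns grow to the right and rows downward; lengths in mm; the calibration is good to about 2 mm. A picture is of the moment at which its call begins: read the wrist's pose just before it. camera_info takes no time and is no camera call.
- manip.sign_off(): hands the job in; it is judged then, once.
The state is a dict: "clock": time; "joints": joint angles; "qd": joint speeds; "effort": joint torques, N m; "eef_pos": TCP position; "eef_rot": TCP orientation; "wrist_force": force on the tool from outside, world axes, zero at the start; "moment": the same for the moment, N m; "finger_gap": finger opening in mm; "finger_force": force on a finger pad.
Only numpy, scipy, OpenCV 4.12 (cv2) and the standard library are available. Lean on these libraries where they do the work, as an engineer would, in place of code of your own. Each camera call takes 0.05 s, during which the arm holds its last target. There are 200 camera calls.

## Working session

There is one attempt and no reset: what is moved stays moved. The work goes in short steps, Python scripts to look and compute and a shell command to move; the robot and the scene stay as the last step left them, time stands still between calls to the robot, and variables do not carry over. Pictures are saved under pics/ and viewed, at most 14 in all, crops included, and the job is handed in when it is done.

```bash
mkdir -p pics; cat > h.py <<'E'
import numpy as np, cv2
from cell import manip
from scipy.spatial.transform import Rotation as Ro
def w2p(name,X):
    i=manip.camera_info(name);K=np.array(i["camera_matrix"]);c=np.array(i["R"])@np.array(X,float)+np.array(i["t"]).ravel();p=K@c;return p[:2]/p[2]
def p2w(name,u,v,z):
    i=manip.camera_info(name);K=np.array(i["camera_matrix"]);R=np.array(i["R"]);t=np.array(i["t"]).ravel()
    d=R.T@np.linalg.inv(K)@[u,v,1];o=-R.T@t;return o+d*(z-o[2])/d[2]
def wp2w(s,u,v,z):
    i=manip.camera_info("wrist");K=np.array(i["camera_matrix"]);T=np.array(i["tool_from_camera"])
    R=Ro.from_euler('xyz',s["eef_rot"]).as_matrix();d=R@T[:3,:3]@np.linalg.inv(K)@[u,v,1];o=R@T[:3,3]+s["eef_pos"];return o+d*(z-o[2])/d[2]
E
python3 - <<'E'
from h import *
print(manip.read_state())
for n in("top","side","wrist"):
    im=manip.camera(n);cv2.imwrite(f"pics/{n}0.png",cv2.resize(im,(800,500)) if n!='x' else im);cv2.imwrite(f"pics/{n}0raw.png",im);print(n,manip.camera_info(n))
E
```

```text
{'clock': 0.0, 'joints': array([ 1.12942269e+00,  3.00475177e-01,  1.52160691e+00, -1.09177342e-07,
        1.32068219e+00, -6.66251155e-02]), 'qd': array([-4.94273287e-04, -1.89662643e-04,  9.39495887e-04, -7.81416491e-06,
       -1.18663294e-03, -1.30030216e-03]), 'effort': array([ 2.85758881e-05, -5.31808376e+01, -3.52727509e+01,  7.08881859e-02,
        2.45351106e-02, -1.30594403e-04]), 'eef_pos': array([201.22150069, 511.57966924, 204.8731661 ]), 'eef_rot': array([-3.14042363e+00, -7.78959223e-05,  2.76684412e+00]), 'wrist_force': array([ 0.14399822, -0.80272949, -0.2647791 ]), 'moment': array([-0.10657205,  0.01495015, -0.01017151]), 'finger_force': 0.0, 'finger_gap': 93.96606246536867}
top {'camera_matrix': array([[402.59498977,   0.        , 315.9388169 ],
       [  0.        , 402.59498977, 194.65156897],
       [  0.        ,   0.        ,   1.        ]]), 'R': array([[-0.013741  , -0.9998613 , -0.00941101],
       [-0.98100616,  0.01530195, -0.19337207],
       [ 0.19348926,  0.00657514, -0.98108036]]), 't': array([  10.42818606,  496.14429964, 1081.70938109])}
side {'cam
[... 218 characters left out ...]
],
       [-0.18136151,  0.47156518, -0.86297989],
       [ 0.28683496, -0.81401043, -0.50508686]]), 't': array([ 486.54552529,  135.10812429, 1617.52154029])}
wrist {'camera_matrix': array([[291.53532911,   0.        , 320.61665269],
       [  0.        , 291.53532911, 195.96381949],
       [  0.        ,   0.        ,   1.        ]]), 'tool_from_camera': array([[-2.14748608e-03, -9.64996771e-01, -2.62252969e-01,
         7.68463293e+01],
       [ 9.99996852e-01, -2.41269060e-03,  6.89255534e-04,
         1.30514353e-01],
       [-1.29786464e-03, -2.62250663e-01,  9.64998915e-01,
        -1.78336164e+02],
       [ 0.00000000e+00,  0.00000000e+00,  0.00000000e+00,
         1.00000000e+00]])}
```

View pics/top0.png

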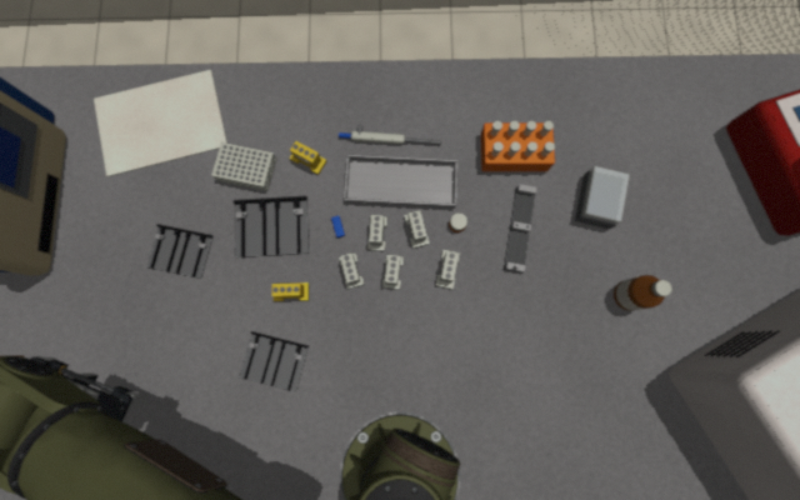

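View pics/side0.png

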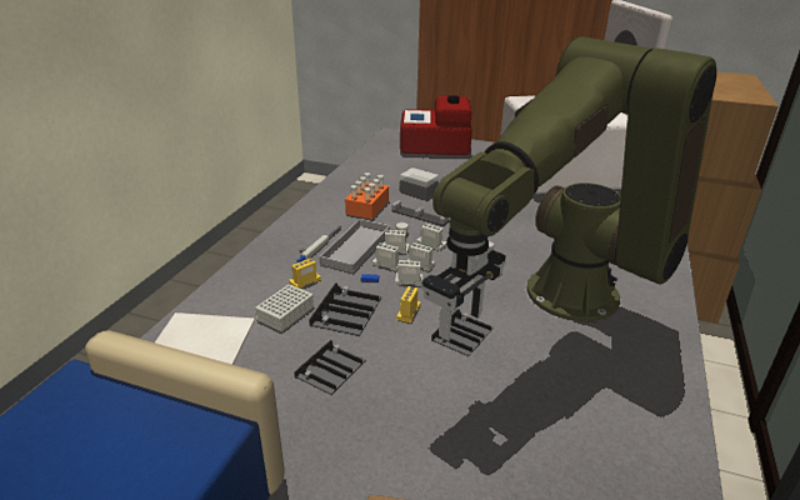

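```bash
python3 - <<'E'
import cv2
im=cv2.imread("pics/top0raw.png");cv2.imwrite("pics/c1.png",cv2.resize(im[110:240,180:440],None,fx=3.07,fy=3.07,interpolation=cv2.INTER_CUBIC))
E
```

```text
(no output)
```

View pics/c1.png

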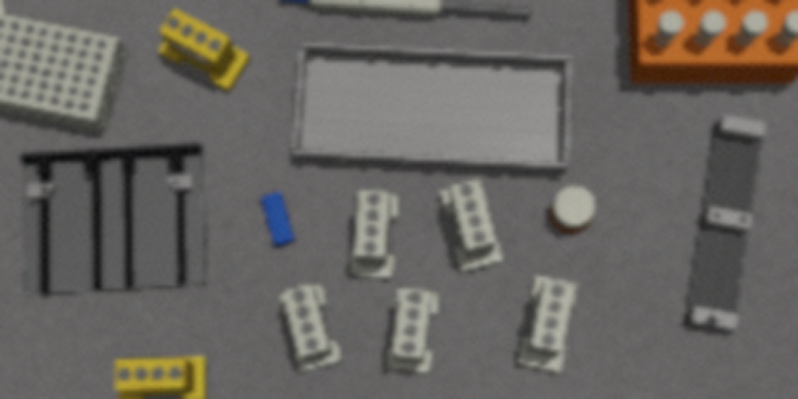

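```bash
python3 - <<'E'
from h import *
f=3.07
def q(a,b,z): return p2w("top",180+a/f,110+b/f,z)[:2]
for n,a,b in [("1",(375,197),(370,253)),("2",(464,191),(481,239)),("3",(301,298),(318,348)),("4",(412,297),(408,350)),("5",(555,286),(547,340))]:
    A,B=q(*a,62),q(*b,62);d=A-B;print(n,(A+B)/2,np.degrees(np.arctan2(d[1],d[0])),np.linalg.norm(d))
for n,p,z in [("g+",(742,126),26),("gm",(729,217),26),("g-",(713,318),26),("car tl",(22,158),26),("car tr",(202,150),26),("car bl",(22,293),6),("car br",(207,286),6),("tray tl",(304,47),30),("tr",(571,57),30),("bl",(293,158),30),("br",(566,170),30)]: print(n,q(*p,z))
E
```

```text
1 [526.62901723  43.34102001] -5.369472087493123 52.31192256833234
2 [534.477534   -47.64534103] 17.784098224486048 47.308433704394105
3 [437.59961149 100.38793423] 18.70405304224786 47.92567864147667
4 [435.79833183  10.40723907] -5.0004957402011465 47.9471481123105
5 [ 443.37569653 -115.88124384] -10.289017327902013 49.50100197624314
g+ [ 625.60003917 -307.16841388]
gm [ 537.0737789  -289.29866494]
g- [ 441.79455264 -268.61545023]
car tl [605.31984064 378.00878909]
car tr [610.39177033 206.6509694 ]
car bl [478.48618786 378.36714889]
car br [482.51809659 202.9642123 ]
tray tl [710.56230589 109.55880471]
tr [ 695.98971446 -146.89081234]
bl [599.93952788 119.52888387]
br [ 583.99810863 -137.95352189]
```

```bash
python3 -m inch '[{"gripper":0.6,"dx":0.02,"dy":-0.036,"wz":5},{"gripper":0.6,"dx":0.04,"dy":-0.072,"wz":10},{"gripper":0.6,"dx":0.06,"dy":-0.108,"wz":15},{"gripper":0.6,"dx":0.08,"dy":-0.144,"wz":20},{"gripper":0.6,"dx":0.09,"dy":-0.18,"wz":21.5}]' 30
python3 -m inch '[{"gripper":0.6,"dx":0.015,"dy":-0.036},{"gripper":0.6,"dx":0.03,"dy":-0.072},{"gripper":0.6,"dx":0.045,"dy":-0.108},{"gripper":0.6,"dx":0.06,"dy":-0.144},{"gripper":0.6,"dx":0.075,"dy":-0.18}]'
python3 -m inch '[{"gripper":0.6,"dx":0.015,"dy":-0.036},{"gripper":0.6,"dx":0.03,"dy":-0.072},{"gripper":0.6,"dx":0.045,"dy":-0.108},{"gripper":0.6,"dx":0.055,"dy":-0.144},{"gripper":0.6,"dx":0.055,"dy":-0.16}]'
python3 - <<'E'
from h import *
s=manip.read_state();print(s["eef_pos"],s["eef_rot"],s["clock"],np.abs(s["qd"]).max())
im=manip.camera("wrist");s=manip.read_state();print(s["eef_pos"],s["eef_rot"])
cv2.imwrite("pics/w1raw.png",im);cv2.imwrite("pics/w1.png",cv2.resize(im,(800,500)))
import pickle;pickle.dump(s,open("w1.pkl","wb"))
E
```

```text
[201.27418562 511.6532747  205.02522689] [-3.14073941e+00 -5.33474978e-05  2.76678276e+00] 0.15 0.0023146792654686137
[201.30095021 511.66621637 205.11018415] [-3.14091639e+00 -4.25348765e-05  2.76677550e+00]validation failed for argument at $[0]...
validation failed for argument at $[0]...
validation failed for argument at $[0]...
```

View pics/w1.png

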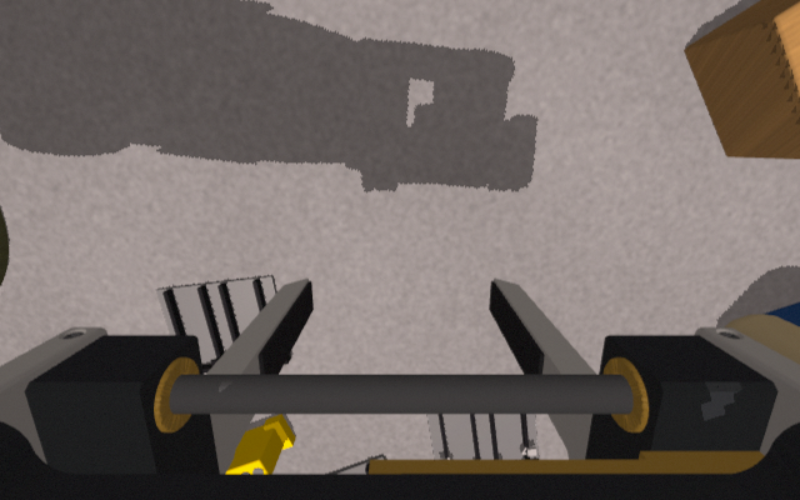

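```bash
python3 -m inch '[{"gripper":0.6,"dx":0.02,"dy":-0.036,"dz":0,"wx":0,"wy":0,"wz":5},{"gripper":0.6,"dx":0.04,"dy":-0.072,"dz":0,"wx":0,"wy":0,"wz":10},{"gripper":0.6,"dx":0.06,"dy":-0.108,"dz":0,"wx":0,"wy":0,"wz":15},{"gripper":0.6,"dx":0.08,"dy":-0.144,"dz":0,"wx":0,"wy":0,"wz":20},{"gripper":0.6,"dx":0.1,"dy":-0.18,"dz":0,"wx":0,"wy":0,"wz":21.5}]' 30
python3 -m inch '[{"gripper":0.6,"dx":0.02,"dy":-0.036,"dz":0,"wx":0,"wy":0,"wz":0},{"gripper":0.6,"dx":0.04,"dy":-0.072,"dz":0,"wx":0,"wy":0,"wz":0},{"gripper":0.6,"dx":0.06,"dy":-0.108,"dz":0,"wx":0,"wy":0,"wz":0},{"gripper":0.6,"dx":0.08,"dy":-0.144,"dz":0,"wx":0,"wy":0,"wz":0},{"gripper":0.6,"dx":0.1,"dy":-0.18,"dz":0,"wx":0,"wy":0,"wz":0}]'
python3 -m inch '[{"gripper":0.6,"dx":0.02,"dy":-0.036,"dz":0,"wx":0,"wy":0,"wz":0},{"gripper":0.6,"dx":0.04,"dy":-0.072,"dz":0,"wx":0,"wy":0,"wz":0},{"gripper":0.6,"dx":0.06,"dy":-0.108,"dz":0,"wx":0,"wy":0,"wz":0},{"gripper":0.6,"dx":0.08,"dy":-0.144,"dz":0,"wx":0,"wy":0,"wz":0},{"gripper":0.6,"dx":0.1,"dy":-0.15,"dz":0,"wx":0,"wy":0,"wz":0}]'
cat >> h.py <<'E'
import pickle,sys
def look(tag,crop=None,f=1.25):
    s=manip.read_state();im=manip.camera("wrist");print(s["eef_pos"],s["eef_rot"],s["clock"],np.abs(s["qd"]).max())
    cv2.imwrite(f"pics/{tag}raw.png",im);pickle.dump(s,open(f"{tag}.pkl","wb"))
    c=im if crop is None else im[crop[1]:crop[3],crop[0]:crop[2]]
    cv2.imwrite(f"pics/{tag}.png",cv2.resize(c,None,fx=f,fy=f,interpolation=cv2.INTER_CUBIC));return s,im
E
python3 -c "
from h import *
look('w2')"
```

```text
clock: 0.62
eef_pos: [301.7, 330.0, 205.4]
eef_rot: [-3.142, 0.0, -3.135]
wrist_force: [0.6, 0.7, 0.1]
finger_gap: 64.2
finger_force: 0.0
clock: 1.03
eef_pos: [401.8, 149.9, 205.6]
eef_rot: [3.141, 0.0, -3.141]
wrist_force: [1.3, 1.5, 0.0]
finger_gap: 56.8
finger_force: 0.0
clock: 1.45
eef_pos: [502.0, -2.8, 205.4]
eef_rot: [-3.141, 0.0, 3.138]
wrist_force: [-0.2, 0.8, 0.3]
finger_gap: 56.2
finger_force: 0.0
[502.03085564  -2.76374505 205.41871571] [-3.14081478e+00  3.29460420e-05  3.13849635e+00] 1.45 0.6437518494726706
```

View pics/w2.png

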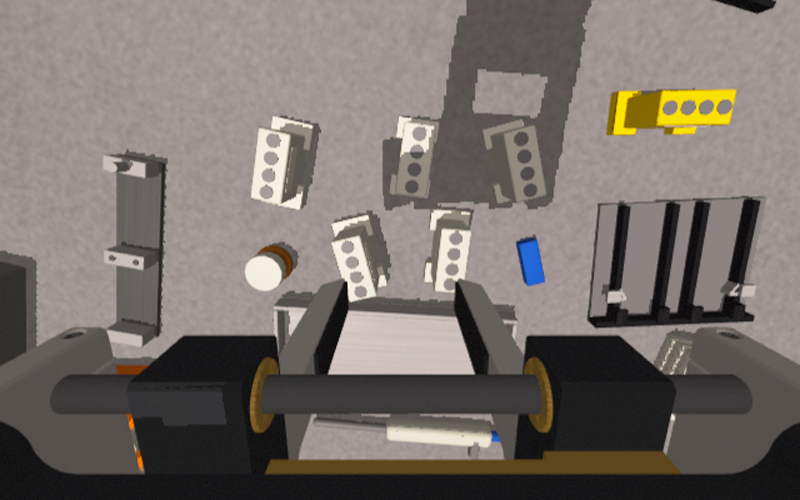

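```bash
cat >> h.py <<'E'
def wells(s,im,z=62):
    g=cv2.cvtColor(im,cv2.COLOR_BGR2GRAY);g4=cv2.resize(g,None,fx=4,fy=4,interpolation=cv2.INTER_CUBIC)
    out=[]
    for C in (5,12,20):
      b=cv2.adaptiveThreshold(g4,255,cv2.ADAPTIVE_THRESH_MEAN_C,cv2.THRESH_BINARY_INV,101,C)
      for c in cv2.findContours(b,cv2.RETR_LIST,cv2.CHAIN_APPROX_NONE)[0]:
        A=cv2.contourArea(c)
        if A<150 or len(c)<10: continue
        (x,y),(w,h),_=cv2.fitEllipse(c)
        if min(w,h)<.65*max(w,h) or abs(A/(np.pi*w*h/4)-1)>.12: continue
        u,v=(x+.5)/4-.5,(y+.5)/4-.5;P=wp2w(s,u,v,z);Q=wp2w(s,u+max(w,h)/4,v,z)
        d=np.linalg.norm(Q-P)
        if 6<d<16 and im[int(v),int(u)].ptp()<40 if hasattr(im,'ptp') else 6<d<16 and np.ptp(im[int(v),int(u)].astype(int))<40:
            if all(np.hypot(P[0]-o[0],P[1]-o[1])>4 for o in out): out.append((P[0],P[1],d,u,v))
    return np.array(out)
def carts(s,im,z=62):
    W=wells(s,im,z);res=[]
    from itertools import combinations
    from scipy.spatial import cKDTree
    t=cKDTree(W[:,:2]);seen=set()
    for i in range(len(W)):
        N=t.query_ball_point(W[i,:2],55)
        for c in combinations(N,4):
            if c in seen: continue
            seen.add(c);P=W[list(c),:2];m=P.mean(0);U,S,V=np.linalg.svd(P-m);a=np.sort((P-m)@V[0])
            if S[1]<2.2 and np.ptp(np.diff(a))<2.5 and 35<a[3]-a[0]<56:
                d=V[0]*np.sign(V[0][0]);res.append((m[0],m[1],np.degrees(np.arctan2(d[1],d[0])),a[3]-a[0]))
    return sorted(res)
E
python3 - <<'E'
from h import *
s,im=look('w3');np.set_printoptions(suppress=True,precision=1)
print(wells(s,im));print(np.array(carts(s,im)))
E
```

```text
[504.41117116  -1.80351575 205.12498521] [-3.14115930e+00  4.98705999e-04  3.13798751e+00] 1.5 0.06877291865969953
[[ 570.1 -200.8    8.   153.7  241.3]
 [ 543.4  -44.4   11.8  283.9  219.4]
 [ 536.    44.8   12.   360.4  213. ]
 [ 528.9  -48.    11.7  280.3  207.6]
 [ 521.5   46.1   11.8  362.   201. ]
 [ 514.4  -51.5   11.2  276.7  195.5]
 [ 506.4   47.4   12.   363.6  188.2]
 [ 463.6 -120.7   12.   211.5  151.1]
 [ 463.1  111.2   12.   423.1  149.5]
 [ 459.4    7.1   11.7  328.1  146.6]
 [ 449.1 -117.3   12.3  213.3  137.7]
 [ 448.7  107.6   12.3  420.9  136.1]
 [ 444.3    9.2   13.1  330.   132.4]
 [ 434.7 -113.8   12.2  215.1  123.9]
 [ 434.2  103.7   12.5  418.4  122.3]
 [ 431.    11.2   13.2  331.9  119.7]
 [ 419.7   99.8   12.6  415.9  108.1]
 [ 415.2   13.5   12.   334.2  104.2]
 [ 407.5 -224.5    6.5  106.8   97.8]
 [ 409.7  304.6    7.5  612.4   97. ]
 [ 395.6  221.5   13.1  535.4   83.1]
 [ 395.4  236.3   14.   549.9   82.8]
 [ 395.4  251.3   13.7  564.3   82.7]
 [ 365.5   18.     6.9  339.    52.4]
 [ 358.7  -76.2    6.4  245.    45.6]
 [ 358.1  210.8    6.3  531.8   43.2]
 [ 333.  -101.6    6.1  217.1   16.9]
 [ 333.3  186.3    7.   511.4   15.4]
 [ 743.    74.5   15.4  377.8  358.6]
 [ 419.9 -110.6   12.5  216.8  109.5]
 [ 395.1  266.1   13.7  578.7   82.4]]
[[ 395.4  243.8  -89.5   44.6]
 [ 437.5   10.2   -8.3   44.7]
 [ 441.4  105.6   14.8   44.9]
 [ 441.8 -115.6  -13.1   44.9]]
```

```bash
python3 - <<'E'
import cv2,numpy as np
im=cv2.imread("pics/w3raw.png")
g=cv2.rotate(im[118:283,75:140],cv2.ROTATE_90_COUNTERCLOCKWISE);c=im[150:265,462:622]
R=lambda a:cv2.resize(a,None,fx=3.25,fy=3.25,interpolation=cv2.INTER_CUBIC)
g,c=R(g),R(c);o=np.zeros((g.shape[0]+c.shape[0],max(g.shape[1],c.shape[1]),3),np.uint8);o[:g.shape[0],:g.shape[1]]=g;o[g.shape[0]:,:c.shape[1]]=c
print(g.shape,c.shape);cv2.imwrite("pics/c2.png",o)
E
```

```text
(211, 536, 3) (374, 520, 3)
```

View pics/c2.png

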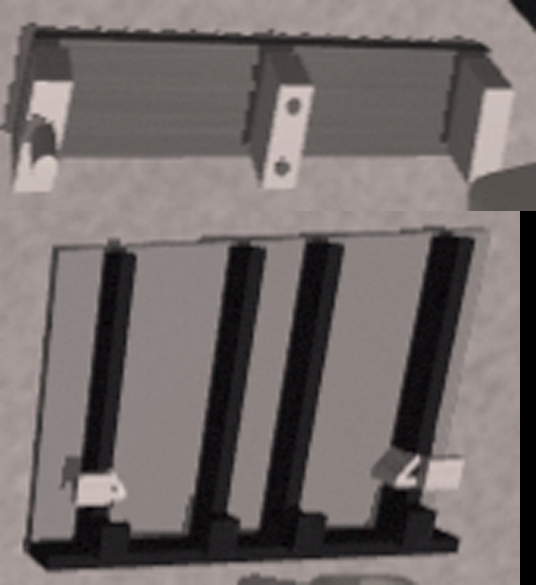

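```bash
python3 - <<'E'
from h import *
np.set_printoptions(suppress=True,precision=1)
s=pickle.load(open("w3.pkl","rb"));f=3.25
G=lambda x,y,z=26: wp2w(s,139-(y+.5)/f,118+(x+.5)/f-.5,z)[:2]
C=lambda x,y,z: wp2w(s,462+(x+.5)/f-.5,150+(y-211+.5)/f-.5,z)[:2]
for e in [((72,80),(50,190)),((278,85),(262,187)),((314,86),(297,188)),((480,88),(468,178)),((32,80),(13,188)),((513,90),(502,172))]:
    a,b=G(*e[0]),G(*e[1]);d=a-b;print("g",a,b,(a+b)/2,np.degrees(np.arctan2(d[0],-d[1])),np.linalg.norm(d))
for n,p in dict(bmm=(54,246,6),bmp=(488,231,6),r4a=(432,237,6),r4b=(394,445,6),r3a=(343,243,18),r3b=(308,480,18),r2a=(230,245,6),r2b=(190,530,6),r1a=(135,253,18),r1b=(110,468,18),stop2=(165,540,6),stop1=(350,533,6),bpm=(28,543,6),wall_l=(40,570,26),wall_r=(458,550,26)).items(): print(n,C(*p))
E
```

```text
g [ 453.4 -250.1] [ 445.1 -289.1] [ 449.2 -269.6] 168.10832260007044 39.90646156245494
g [ 533.1 -267.4] [ 526.3 -306. ] [ 529.7 -286.7] 170.07107821692676 39.25664060631364
g [ 548.  -270.6] [ 540.7 -309.6] [ 544.3 -290.1] 169.35345996151173 39.64911953294663
g [ 621.1 -285.6] [ 615.3 -322. ] [ 618.2 -303.8] 171.00489929651783 36.83704088614286
g [ 438.9 -247.3] [ 431.9 -285.4] [ 435.4 -266.4] 169.62668625493927 38.78633875869935
g [ 636.5 -289.5] [ 631.1 -323. ] [ 633.8 -306.2] 170.85885192774253 33.91051100457902
bmm [483.9 203.7]
bmp [478.9 375.7]
r4a [481.2 354. ]
r4b [569.3 359.2]
r3a [481.6 308.8]
r3b [580.  315.6]
r2a [483.9 274. ]
r2b [608.  279.6]
r1a [485.  228.9]
r1b [574.2 232.8]
stop2 [612.7 269.6]
stop1 [609.8 349.4]
bpm [613.8 210.1]
wall_l [616.2 205.5]
wall_r [608.1 377.2]
```

```bash
python3 -m inch '[{"gripper":0.6,"dx":-0.012,"dy":-0.024,"dz":-0.015,"wx":0,"wy":0,"wz":-5},{"gripper":0.6,"dx":-0.024,"dy":-0.048,"dz":-0.03,"wx":0,"wy":0,"wz":-10},{"gripper":0.6,"dx":-0.036,"dy":-0.072,"dz":-0.045,"wx":0,"wy":0,"wz":-13},{"gripper":0.6,"dx":-0.048,"dy":-0.096,"dz":-0.06,"wx":0,"wy":0,"wz":-13},{"gripper":0.6,"dx":-0.0595,"dy":-0.1174,"dz":-0.075,"wx":0,"wy":0,"wz":-13}]'
python3 -m inch '[{"gripper":0.6,"dx":0,"dy":0,"dz":0,"wx":0,"wy":0,"wz":0},{"gripper":0.6,"dx":0,"dy":0,"dz":0,"wx":0,"wy":0,"wz":0},{"gripper":0.6,"dx":0,"dy":0,"dz":0,"wx":0,"wy":0,"wz":0},{"gripper":0.6,"dx":0,"dy":0,"dz":0,"wx":0,"wy":0,"wz":0},{"gripper":0.6,"dx":0,"dy":0,"dz":0,"wx":0,"wy":0,"wz":0}]'
python3 - <<'E'
from h import *
s,im=look('w4');np.set_printoptions(suppress=True,precision=1)
print(np.array(carts(s,im)))
E
```

```text
clock: 1.97
eef_pos: [440.7, -115.9, 129.8]
eef_rot: [-3.142, 0.0, 2.916]
wrist_force: [0.3, -0.4, -0.9]
finger_gap: 56.3
finger_force: 0.0
clock: 2.38
eef_pos: [442.4, -114.9, 131.0]
eef_rot: [-3.142, 0.001, 2.916]
wrist_force: [-0.8, -0.3, 0.4]
finger_gap: 56.3
finger_force: 0.0
[ 442.3525821  -114.85339167  130.97471038] [-3.14157057e+00  9.87196897e-04  2.91641745e+00] 2.3833 0.0032019391503650867
[[437.3   9.8  -9.   44.6]
 [441.4 105.2  14.7  44.7]]
```

```bash
sed -i 's/for C in (5,12,20):/for k,C in ((101,5),(101,12),(101,20),(161,12),(161,25),(61,8)):/; s/,101,C)/,k,C)/' h.py
python3 - <<'E'
from h import *
np.set_printoptions(suppress=True,precision=1)
s=pickle.load(open("w4.pkl","rb"));im=cv2.imread("pics/w4raw.png")
print(np.array(carts(s,im)));cv2.imwrite("pics/w4c.png",cv2.resize(im[100:320,190:450],None,fx=2.5,fy=2.5))
W=wells(s,im);print(W[(abs(W[:,0]-442)<50)&(abs(W[:,1]+115)<40)])
E
```

```text
[[437.3   9.8  -9.   44.6]
 [441.4 105.2  14.7  44.7]]
[[ 463.5 -121.2   11.4  318.7  229.5]
 [ 420.1 -111.2   11.9  318.5  181.5]]
```

View pics/w4c.png

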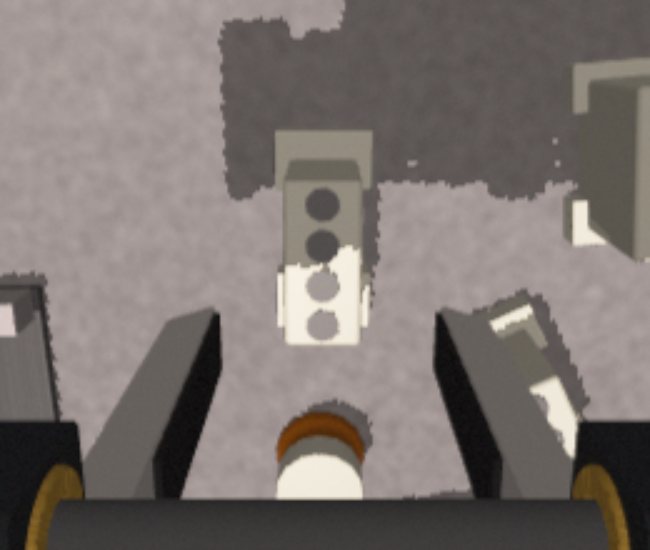

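```bash
python3 - <<'E'
from h import *
s=pickle.load(open("w4.pkl","rb"))
for v in(151.5,152,152.5,153):
  for z in (0,14): P=wp2w(s,319,v,z)[:2];print(v,z,np.linalg.norm(P-[441.8,-116.2]))
E
python3 -m inch '[{"gripper":0.6,"dx":0,"dy":0,"dz":-0.036,"wx":0,"wy":0,"wz":0},{"gripper":0.6,"dx":0,"dy":-0.0005,"dz":-0.072,"wx":0,"wy":0,"wz":0},{"gripper":0.6,"dx":0,"dy":-0.0005,"dz":-0.107,"wx":0,"wy":0,"wz":0},{"gripper":0.6,"dx":0,"dy":-0.0005,"dz":-0.107,"wx":0,"wy":0,"wz":0},{"gripper":0.25,"dx":0,"dy":-0.0005,"dz":-0.107,"wx":0,"wy":0,"wz":0}]'
python3 -m inch '[{"gripper":0.15,"dx":0,"dy":0,"dz":0,"wx":0,"wy":0,"wz":0},{"gripper":0.15,"dx":0,"dy":0,"dz":0,"wx":0,"wy":0,"wz":0},{"gripper":0.15,"dx":0,"dy":0,"dz":0,"wx":0,"wy":0,"wz":0},{"gripper":0.15,"dx":0,"dy":0,"dz":0,"wx":0,"wy":0,"wz":0},{"gripper":0.15,"dx":0,"dy":0,"dz":0,"wx":0,"wy":0,"wz":0}]'
python3 -m inch '[{"gripper":0.15,"dx":0,"dy":0,"dz":0.02,"wx":0,"wy":0,"wz":0},{"gripper":0.15,"dx":0,"dy":0,"dz":0.05,"wx":0,"wy":0,"wz":0},{"gripper":0.15,"dx":0,"dy":0,"dz":0.08,"wx":0,"wy":0,"wz":0},{"gripper":0.15,"dx":0,"dy":0,"dz":0.1,"wx":0,"wy":0,"wz":0},{"gripper":0.15,"dx":0,"dy":0,"dz":0.1,"wx":0,"wy":0,"wz":0}]'
```

```text
151.5 0 40.98468239975379
151.5 14 42.60464695836252
152 0 40.45921325302476
152 14 42.10296963440692
152.5 0 39.933271311226235
152.5 14 41.60084097271233
153 0 39.406855938422325
153 14 41.09826036792695
clock: 2.85
eef_pos: [441.5, -115.6, 23.3]
eef_rot: [3.141, -0.003, 2.916]
wrist_force: [0.1, -0.3, 0.7]
finger_gap: 52.4
finger_force: 0.0
clock: 3.27
eef_pos: [442.7, -116.3, 24.9]
eef_rot: [-3.141, 0.002, 2.915]
wrist_force: [-2.1, 0.6, 10.4]
finger_gap: 27.9
finger_force: 30.0
clock: 3.68
eef_pos: [443.6, -116.7, 127.9]
eef_rot: [-3.141, 0.007, 2.915]
wrist_force: [0.2, 0.2, -1.2]
finger_gap: 27.8
finger_force: 30.0
```

```bash
python3 -m inch '[{"gripper":0.15,"dx":0.01,"dy":-0.035,"dz":0,"wx":0,"wy":0,"wz":1},{"gripper":0.15,"dx":0.02,"dy":-0.07,"dz":0,"wx":0,"wy":0,"wz":1},{"gripper":0.15,"dx":0.03,"dy":-0.105,"dz":0,"wx":0,"wy":0,"wz":1},{"gripper":0.15,"dx":0.04,"dy":-0.14,"dz":0,"wx":0,"wy":0,"wz":1},{"gripper":0.15,"dx":0.0477,"dy":-0.162,"dz":-0.02,"wx":0,"wy":0,"wz":1}]'
python3 -m inch '[{"gripper":0.15,"dx":0,"dy":0,"dz":-0.03,"wx":0,"wy":0,"wz":0},{"gripper":0.15,"dx":0,"dy":0,"dz":-0.048,"wx":0,"wy":0,"wz":0},{"gripper":0.15,"dx":0,"dy":0,"dz":-0.048,"wx":0,"wy":0,"wz":0},{"gripper":0.15,"dx":0,"dy":0,"dz":-0.048,"wx":0,"wy":0,"wz":0},{"gripper":0.15,"dx":0,"dy":0,"dz":-0.048,"wx":0,"wy":0,"wz":0}]'
python3 - <<'E'
from h import *
s,im=look('w5',(180,90,460,310),2.7);np.set_printoptions(suppress=True,precision=1)
print(np.array(carts(s,im,94)) if 1 else 0);W=wells(s,im,94);print(W[(abs(W[:,0]-490)<50)&(abs(W[:,1]+278)<40)])
E
```

```text
clock: 4.1
eef_pos: [491.0, -281.8, 105.6]
eef_rot: [-3.139, 0.005, 2.931]
wrist_force: [0.5, -0.9, -0.1]
finger_gap: 27.6
finger_force: 30.0
clock: 4.52
eef_pos: [489.5, -278.0, 54.6]
eef_rot: [3.141, -0.0, 2.932]
wrist_force: [2.6, -0.2, -2.9]
finger_gap: 28.3
finger_force: 30.0
[ 489.53229379 -278.03810427   54.61065314] [ 3.14135993e+00 -1.18329499e-04  2.93248284e+00] 4.5167 0.012150579270040294
[]
[[ 480.9 -276.    11.8  320.6  251.7]
 [ 466.5 -272.9   11.8  320.5  225.2]
 [ 495.5 -278.9   12.1  320.9  277.3]]
```

View pics/w5.png

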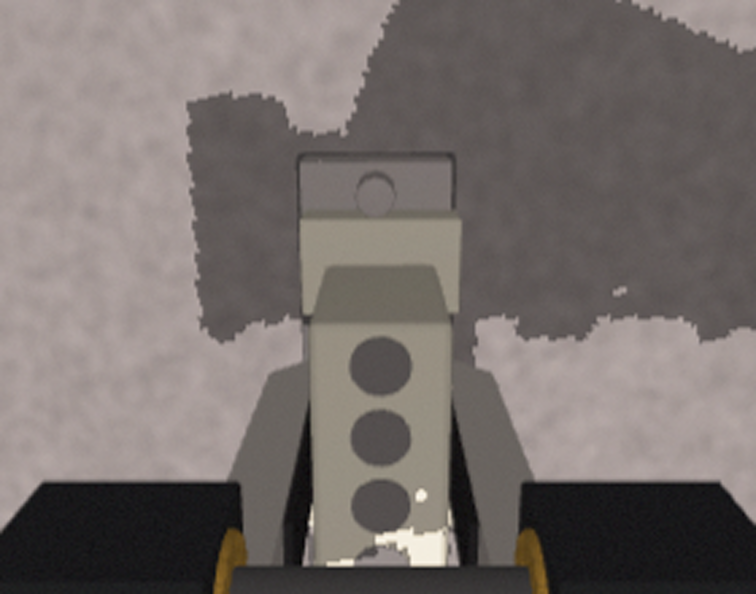

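```bash
python3 - <<'E'
from h import *
s=pickle.load(open("w5.pkl","rb"));ax=np.array([np.cos(np.radians(12)),-np.sin(np.radians(12))])
f=2.7;r=lambda x,y:(180+(x+.5)/f-.5,90+(y+.5)/f-.5)
for y,z in((153,6),(153,0),(157,26),(156,26),(158,26)): P=wp2w(s,*r(376,y),z)[:2];print(y,z,P,P+ax*55.25)
for y,z in((216,32),(218,32),(220,46)): P=wp2w(s,*r(380,y),z)[:2];print("cart",y,z,P,P+ax*40)
E
```

```text
153 6 [ 435.8219469  -267.45294947] [ 489.86460184 -278.94007039]
153 0 [ 436.38673307 -267.60026518] [ 490.42938801 -279.0873861 ]
157 26 [ 434.94912236 -267.18004446] [ 488.9917773  -278.66716538]
156 26 [ 434.6964231  -267.12545356] [ 488.73907804 -278.61257448]
158 26 [ 435.20198873 -267.23467146] [ 489.24464367 -278.72179238]
cart 216 32 [ 449.34173945 -269.20723328] [ 488.46764348 -277.52370091]
cart 218 32 [ 449.85286431 -269.31693917] [ 488.97876834 -277.63340681]
cart 220 46 [ 447.86319204 -268.90107146] [ 486.98909607 -277.21753909]
```

```bash
python3 -m inch '[{"gripper":0.15,"dx":0.0006,"dy":-0.0009,"dz":-0.002,"wx":0,"wy":0,"wz":0},{"gripper":0.15,"dx":0.0006,"dy":-0.0009,"dz":-0.005,"wx":0,"wy":0,"wz":0},{"gripper":0.15,"dx":0.0006,"dy":-0.0009,"dz":-0.008,"wx":0,"wy":0,"wz":0},{"gripper":0.15,"dx":0.0006,"dy":-0.0009,"dz":-0.01,"wx":0,"wy":0,"wz":0},{"gripper":0.15,"dx":0.0006,"dy":-0.0009,"dz":-0.01,"wx":0,"wy":0,"wz":0}]'
```

```text
clock: 4.98
eef_pos: [491.5, -279.5, 49.0]
eef_rot: [-3.14, 0.004, 2.933]
wrist_force: [-7.4, 7.0, 35.1]
finger_gap: 28.0
finger_force: 30.0
```

```bash
python3 -c "
from h import *
s=manip.read_state();print(s['wrist_force'],s['moment'],s['eef_pos'],s['eef_rot'])"
python3 -m inch '[{"gripper":0.15,"dx":0,"dy":0,"dz":0.003,"wx":0,"wy":0,"wz":0},{"gripper":0.15,"dx":0,"dy":0,"dz":0.003,"wx":0,"wy":0,"wz":0},{"gripper":0.15,"dx":0,"dy":0,"dz":0.003,"wx":0,"wy":0,"wz":0},{"gripper":0.15,"dx":0,"dy":0,"dz":0.003,"wx":0,"wy":0,"wz":0},{"gripper":0.15,"dx":0,"dy":0,"dz":0.003,"wx":0,"wy":0,"wz":0}]'
python3 -c "
from h import *
s=manip.read_state();print(s['wrist_force'],s['moment'],s['eef_pos'],s['eef_rot'])"
```

```text
[-7.43171947  6.95878281 35.12507924] [1.65646222 1.22045064 0.09632146] [ 491.53275661 -279.47340041   48.95908115] [-3.14045619  0.0042701   2.93275438]
clock: 5.4
eef_pos: [490.8, -279.3, 49.1]
eef_rot: [-3.141, 0.002, 2.933]
wrist_force: [0.8, 0.2, 8.2]
finger_gap: 27.8
finger_force: 30.0
[0.76882642 0.20539826 8.24870163] [ 0.12226916 -0.48364994 -0.04984416] [ 490.76052535 -279.25553785   49.07766673] [-3.14109758e+00  1.79364430e-03  2.93259822e+00]
```

```bash
python3 -m inch '[{"gripper":0.15,"dx":0,"dy":0,"dz":0.003,"wx":0,"wy":0,"wz":0},{"gripper":0.15,"dx":-0.0012,"dy":0.0003,"dz":0.003,"wx":0,"wy":0,"wz":0},{"gripper":0.15,"dx":-0.0012,"dy":0.0003,"dz":-0.001,"wx":0,"wy":0,"wz":0},{"gripper":0.15,"dx":-0.0012,"dy":0.0003,"dz":-0.003,"wx":0,"wy":0,"wz":0},{"gripper":0.15,"dx":-0.0012,"dy":0.0003,"dz":-0.003,"wx":0,"wy":0,"wz":0}]'
python3 -c "
from h import *
s=manip.read_state();print(s['wrist_force'],s['moment'],s['eef_pos'],s['eef_rot'])"
```

```text
clock: 5.82
eef_pos: [490.9, -279.5, 47.3]
eef_rot: [-3.14, 0.005, 2.933]
wrist_force: [8.9, -0.2, 13.5]
finger_gap: 27.8
finger_force: 30.0
[ 8.85708036 -0.16262005 13.52302417] [ 0.03848988 -1.14407476 -0.03409398] [ 490.9150738  -279.54138857   47.28347343] [-3.14006861  0.00539601  2.93252313]
```

```bash
python3 -m inch '[{"gripper":0.15,"dx":0,"dy":0,"dz":0.006,"wx":0,"wy":0,"wz":0},{"gripper":0.15,"dx":0,"dy":0,"dz":0.009,"wx":0,"wy":0,"wz":0},{"gripper":0.15,"dx":0,"dy":0,"dz":0.009,"wx":0,"wy":0,"wz":0},{"gripper":0.15,"dx":0,"dy":0,"dz":0.009,"wx":0,"wy":0,"wz":0},{"gripper":0.15,"dx":0,"dy":0,"dz":0.009,"wx":0,"wy":0,"wz":0}]'
python3 - <<'E'
from h import *
s,im=look('w6',(240,130,400,280),4);np.set_printoptions(suppress=True,precision=1)
W=wells(s,im,94);print(W[(abs(W[:,0]-490)<50)&(abs(W[:,1]+278)<40)])
print(s['wrist_force'],s['moment'])
E
```

```text
clock: 6.23
eef_pos: [489.6, -278.9, 54.6]
eef_rot: [-3.141, 0.002, 2.933]
wrist_force: [6.8, -0.5, 2.7]
finger_gap: 27.7
finger_force: 30.0
[ 489.6491763  -278.94965309   54.6472678 ] [-3.14118207e+00  1.90696268e-03  2.93254837e+00] 6.2333 0.002598215133287376
[[ 481.9 -277.    12.   320.6  253.6]
 [ 467.4 -273.9   12.   320.6  226.9]
 [ 497.2 -279.5   14.8  322.   279.8]]
[ 6.8 -0.5  2.7] [-0.2 -1.1  0. ]
```

View pics/w6.png

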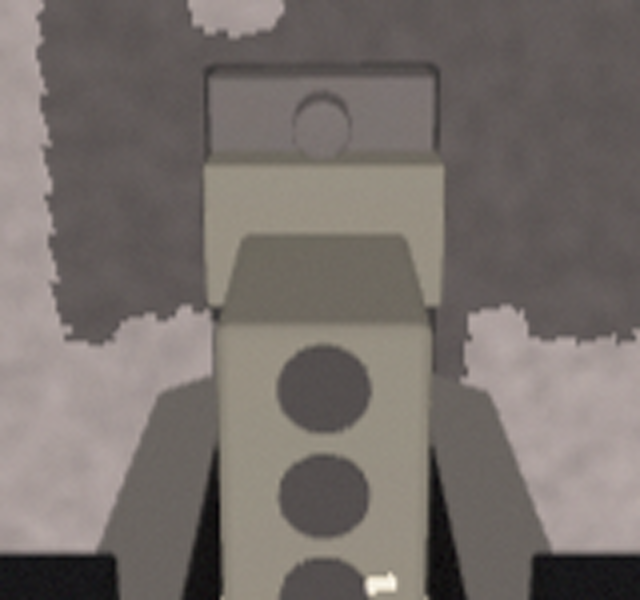

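```bash
python3 - <<'E'
from h import *
def m(tag,ox,oy,f,col,rows,z,w=None):
    s=pickle.load(open(tag+".pkl","rb"));r=lambda x,y:(ox+(x+.5)/f-.5,oy+(y+.5)/f-.5)
    P=[wp2w(s,*r(col,y),z)[:2] for y in rows];print(tag,np.linalg.norm(P[1]-P[0]))
    if w: print(" w",np.linalg.norm(wp2w(s,*r(w[0],w[2]),z)-wp2w(s,*r(w[1],w[2]),z)))
m("w6",240,130,4,322,(164,235),46,(206,444,164))
m("w5",180,90,2.7,380,(220,266),46,(301,461,220))
m("w4",190,100,2.5,322,(131,160),14,(275,373,131))
for t,c in(("w6",(215,150,110,95)),("w5",(280,150,90,100)),("w4",(295,145,50,40))):
    im=cv2.imread(f"pics/{t}raw.png",0);u=int({"w6":320,"w5":320,"w4":319}[t]);print(t,[ (v,int(im[v,u-2:u+3].mean())) for v in range(145,222)])
E
```

```text
w6 11.860671101494601
 w 38.61825810223328
w5 11.385516672002765
 w 38.4914897273509
w4 11.769240305830973
 w 39.526663102892584
w6 [(145, 81), (146, 74), (147, 79), (148, 82), (149, 102), (150, 116), (151, 116), (152, 106), (153, 90), (154, 83), (155, 98), (156, 116), (157, 120), (158, 118), (159, 117), (160, 118), (161, 117), (162, 117), (163, 116), (164, 116), (165, 116), (166, 115), (167, 116), (168, 114), (169, 109), (170, 107), (171, 125), (172, 142), (173, 145), (174, 144), (175, 145), (176, 144), (177, 144), (178, 143), (179, 144), (180, 143), (181, 143), (182, 144), (183, 143), (184, 144), (185, 143), (186, 144), (187, 144), (188, 124), (189, 103), (190, 104), (191, 104), (192, 105), (193, 104), (194, 104), (195, 104), (196, 104), (197, 104), (198, 104), (199, 104), (200, 105), (201, 105), (202, 104), (203, 104), (204, 104), (205, 105), (206, 105), (207, 104), (208, 104), (209, 104), (210, 110), (211, 126), (212, 136), (213, 140), (214, 142), (215, 134), (216, 103), (217, 77), (218, 80), (219, 80), (220, 79), (221, 80)]
w5 [(145, 87), (146, 75), (147, 75), (148, 83), (149, 9
[... 1054 characters left out ...]
140), (162, 139), (163, 125), (164, 104), (165, 100), (166, 100), (167, 100), (168, 101), (169, 101), (170, 101), (171, 102), (172, 122), (173, 136), (174, 134), (175, 107), (176, 80), (177, 78), (178, 78), (179, 79), (180, 78), (181, 78), (182, 78), (183, 78), (184, 78), (185, 77), (186, 78), (187, 78), (188, 109), (189, 135), (190, 139), (191, 127), (192, 97), (193, 77), (194, 77), (195, 78), (196, 78), (197, 77), (198, 77), (199, 78), (200, 77), (201, 78), (202, 78), (203, 78), (204, 90), (205, 155), (206, 188), (207, 172), (208, 154), (209, 152), (210, 156), (211, 156), (212, 156), (213, 156), (214, 155), (215, 156), (216, 155), (217, 154), (218, 154), (219, 153), (220, 183), (221, 226)]
```

```bash
python3 -m inch '[{"gripper":0.15,"dx":0,"dy":0,"dz":0.03,"wx":0,"wy":0,"wz":0},{"gripper":0.15,"dx":0,"dy":0,"dz":0.06,"wx":0,"wy":0,"wz":0},{"gripper":0.15,"dx":0.023,"dy":0.028,"dz":0.06,"wx":0,"wy":0,"wz":3},{"gripper":0.15,"dx":0.046,"dy":0.056,"dz":0.06,"wx":0,"wy":0,"wz":6},{"gripper":0.15,"dx":0.069,"dy":0.084,"dz":0.06,"wx":0,"wy":0,"wz":8.6}]'
python3 -m inch '[{"gripper":0.15,"dx":0.023,"dy":0.028,"dz":0,"wx":0,"wy":0,"wz":0},{"gripper":0.15,"dx":0.046,"dy":0.056,"dz":0,"wx":0,"wy":0,"wz":0},{"gripper":0.15,"dx":0.069,"dy":0.084,"dz":0,"wx":0,"wy":0,"wz":0},{"gripper":0.15,"dx":0.085,"dy":0.101,"dz":0,"wx":0,"wy":0,"wz":0},{"gripper":0.15,"dx":0.085,"dy":0.101,"dz":-0.02,"wx":0,"wy":0,"wz":0}]'
python3 -m inch '[{"gripper":0.15,"dx":0,"dy":0,"dz":-0.025,"wx":0,"wy":0,"wz":0},{"gripper":0.15,"dx":0,"dy":0,"dz":-0.045,"wx":0,"wy":0,"wz":0},{"gripper":0.15,"dx":0,"dy":0,"dz":-0.055,"wx":0,"wy":0,"wz":0},{"gripper":0.15,"dx":0,"dy":0,"dz":-0.06,"wx":0,"wy":0,"wz":0},{"gripper":0.15,"dx":0,"dy":0,"dz":-0.063,"wx":0,"wy":0,"wz":0}]'
python3 -m inch '[{"gripper":0.15,"dx":0,"dy":0,"dz":-0.002,"wx":0,"wy":0,"wz":0},{"gripper":0.15,"dx":0,"dy":0,"dz":-0.003,"wx":0,"wy":0,"wz":0},{"gripper":0.15,"dx":0,"dy":0,"dz":-0.004,"wx":0,"wy":0,"wz":0},{"gripper":0.4,"dx":0,"dy":0,"dz":-0.004,"wx":0,"wy":0,"wz":0},{"gripper":0.5,"dx":0,"dy":0,"dz":-0.004,"wx":0,"wy":0,"wz":0}]'
```

```text
clock: 6.7
eef_pos: [558.1, -193.8, 114.3]
eef_rot: [3.142, -0.001, 3.084]
wrist_force: [-0.0, 0.0, -1.4]
finger_gap: 27.6
finger_force: 30.0
clock: 7.12
eef_pos: [646.1, -90.2, 96.6]
eef_rot: [-3.141, 0.004, 3.086]
wrist_force: [0.3, -0.8, -0.7]
finger_gap: 28.0
finger_force: 30.0
clock: 7.53
eef_pos: [642.7, -93.8, 31.0]
eef_rot: [3.142, -0.001, 3.083]
wrist_force: [0.4, -0.3, -0.8]
finger_gap: 27.5
finger_force: 30.0
clock: 7.95
eef_pos: [643.2, -93.8, 28.1]
eef_rot: [-3.141, 0.001, 3.083]
wrist_force: [0.1, 0.9, -0.1]
finger_gap: 38.1
finger_force: 0.0
```

```bash
python3 -m inch '[{"gripper":0.5,"dx":0,"dy":0,"dz":0.03,"wx":0,"wy":0,"wz":0},{"gripper":0.5,"dx":0,"dy":0,"dz":0.065,"wx":0,"wy":0,"wz":0},{"gripper":0.55,"dx":0,"dy":0,"dz":0.103,"wx":0,"wy":0,"wz":0},{"gripper":0.6,"dx":-0.03,"dy":0.012,"dz":0.103,"wx":0,"wy":0,"wz":6},{"gripper":0.6,"dx":-0.06,"dy":0.024,"dz":0.103,"wx":0,"wy":0,"wz":12}]'
python3 -m inch '[{"gripper":0.6,"dx":-0.03,"dy":0.012,"dz":0,"wx":0,"wy":0,"wz":5.4},{"gripper":0.6,"dx":-0.052,"dy":0.022,"dz":0,"wx":0,"wy":0,"wz":5.4},{"gripper":0.6,"dx":-0.052,"dy":0.022,"dz":0,"wx":0,"wy":0,"wz":5.4},{"gripper":0.6,"dx":-0.052,"dy":0.022,"dz":0,"wx":0,"wy":0,"wz":5.4},{"gripper":0.6,"dx":-0.052,"dy":0.022,"dz":0,"wx":0,"wy":0,"wz":5.4}]'
cat >> h.py <<'E'
def near(s,im,x,y,z=62):
    # wells near a point; centre/yaw from ends
    W=wells(s,im,z);W=W[np.hypot(W[:,0]-x,W[:,1]-y)<45];W=W[np.argsort(W[:,0])];print(W)
    print("carts",np.array(carts(s,im,z)))
def prof(s,im,c,yaw,z0=0):
    # grey profile along the cart axis in plane z=14 (near flange), distances behind centre
    T=np.array(manip.camera_info("wrist")["tool_from_camera"]);K=np.array(manip.camera_info("wrist")["camera_matrix"])
    R=Ro.from_euler('xyz',s["eef_rot"]).as_matrix();a=np.array([np.cos(np.radians(yaw)),np.sin(np.radians(yaw))]);n=np.array([-a[1],a[0]])
    g=cv2.cvtColor(im,cv2.COLOR_BGR2GRAY).astype(np.float32);D=np.arange(25,50,.5);o=[]
    for d in D:
        r=[]
        for k in np.linspace(-6,6,7):
            X=np.array([*(np.array(c)-a*d+n*k),z0+14]);q=np.linalg.inv(T)@np.append(R.T@(X-s["eef_pos"]),1);p=K@q[:3];p=p[:2]/p[2]
            r.append(cv2.getRectSubPix(g,(1,1),(float(p[0]),float(p[1])))[0,0])
        o.append(np.mean(r))
    print(" ".join(f"{d:.1f}:{v:.0f}" for d,v in zip(D,o)))
E
python3 - <<'E'
from h import *
np.set_printoptions(suppress=True,precision=1)
s=pickle.load(open("w4.pkl","rb"));prof(s,cv2.imread("pics/w4raw.png"),(441.8,-116.2),-13)
s,im=look('w7');near(s,im,529,-48)
E
```

```text
clock: 8.37
eef_pos: [583.7, -70.0, 133.0]
eef_rot: [-3.14, 0.005, -2.987]
wrist_force: [0.6, 0.6, -1.3]
finger_gap: 56.3
finger_force: 0.0
clock: 8.78
eef_pos: [531.7, -47.9, 131.0]
eef_rot: [-3.141, 0.001, -2.897]
wrist_force: [0.8, 0.5, -0.1]
finger_gap: 56.6
finger_force: 0.0
25.0:101 25.5:101 26.0:101 26.5:101 27.0:101 27.5:101 28.0:101 28.5:101 29.0:103 29.5:105 30.0:113 30.5:124 31.0:131 31.5:138 32.0:141 32.5:141 33.0:141 33.5:141 34.0:141 34.5:141 35.0:141 35.5:141 36.0:141 36.5:141 37.0:141 37.5:141 38.0:141 38.5:142 39.0:142 39.5:141 40.0:142 40.5:142 41.0:138 41.5:129 42.0:118 42.5:103 43.0:95 43.5:93 44.0:92 44.5:91 45.0:91 45.5:91 46.0:91 46.5:91 47.0:91 47.5:91 48.0:90 48.5:90 49.0:89 49.5:89
[531.7 -47.9 131. ] [-3.1  0.  -2.9] 8.7833 0.019297377955205114
[[514.6 -51.8  11.7 320.3 186.7]
 [529.2 -48.4  11.8 320.2 203.1]
 [543.8 -45.6  15.4 319.3 219. ]
 [557.9 -41.2  11.5 320.3 234.2]]
carts [[437.4  10.1  -8.4  45. ]
 [441.4 105.3  15.1  45.1]
 [529.   45.1  -4.9  44.5]
 [536.4 -46.8  13.5  44.5]]
```

View pics/w7.png

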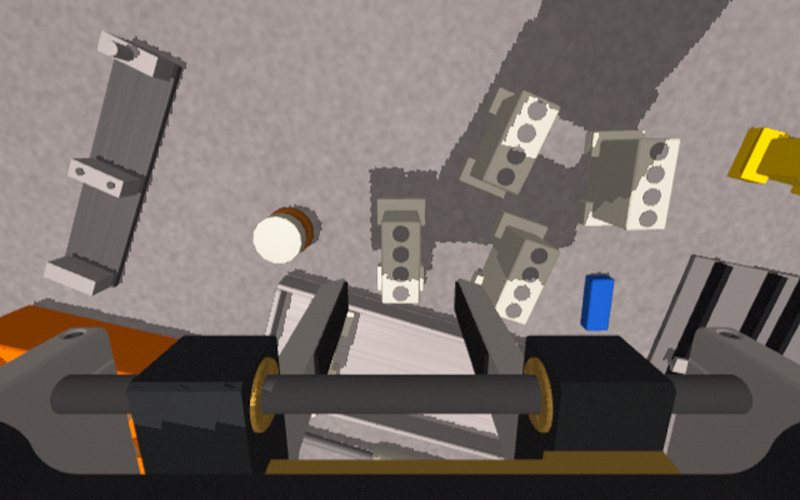

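```bash
python3 - <<'E'
from h import *
s=pickle.load(open("w7.pkl","rb"));im=cv2.imread("pics/w7raw.png")
for c,y in(((536.3,-46.7),13.8),((437.4,10.1),-8.6),((529,45.1),-4.9),((441.4,105.3),15)): prof(s,im,c,y)
E
python3 -m inch '[{"gripper":0.6,"dx":0.002,"dy":0,"dz":-0.036,"wx":0,"wy":0,"wz":0},{"gripper":0.6,"dx":0.0055,"dy":0.003,"dz":-0.072,"wx":0,"wy":0,"wz":0},{"gripper":0.6,"dx":0.0055,"dy":0.003,"dz":-0.106,"wx":0,"wy":0,"wz":0},{"gripper":0.6,"dx":0.0055,"dy":0.003,"dz":-0.106,"wx":0,"wy":0,"wz":0},{"gripper":0.25,"dx":0.0055,"dy":0.003,"dz":-0.106,"wx":0,"wy":0,"wz":0}]'
python3 -m inch '[{"gripper":0.15,"dx":0,"dy":0,"dz":0,"wx":0,"wy":0,"wz":0},{"gripper":0.15,"dx":0,"dy":0,"dz":0,"wx":0,"wy":0,"wz":0},{"gripper":0.15,"dx":0,"dy":0,"dz":0,"wx":0,"wy":0,"wz":0},{"gripper":0.15,"dx":0,"dy":0,"dz":0,"wx":0,"wy":0,"wz":0},{"gripper":0.15,"dx":0,"dy":0,"dz":0,"wx":0,"wy":0,"wz":0}]'
```

```text
25.0:103 25.5:103 26.0:102 26.5:102 27.0:102 27.5:102 28.0:102 28.5:102 29.0:101 29.5:103 30.0:110 30.5:118 31.0:128 31.5:137 32.0:139 32.5:142 33.0:142 33.5:142 34.0:142 34.5:142 35.0:142 35.5:142 36.0:142 36.5:142 37.0:142 37.5:143 38.0:142 38.5:142 39.0:136 39.5:127 40.0:115 40.5:102 41.0:96 41.5:94 42.0:92 42.5:89 43.0:89 43.5:89 44.0:90 44.5:90 45.0:90 45.5:90 46.0:91 46.5:91 47.0:91 47.5:91 48.0:91 48.5:92 49.0:92 49.5:92
25.0:158 25.5:154 26.0:153 26.5:153 27.0:153 27.5:154 28.0:154 28.5:156 29.0:157 29.5:157 30.0:154 30.5:157 31.0:157 31.5:157 32.0:157 32.5:157 33.0:157 33.5:159 34.0:158 34.5:153 35.0:148 35.5:147 36.0:149 36.5:150 37.0:148 37.5:148 38.0:151 38.5:153 39.0:151 39.5:146 40.0:136 40.5:127 41.0:122 41.5:115 42.0:104 42.5:93 43.0:89 43.5:89 44.0:88 44.5:88 45.0:88 45.5:88 46.0:88 46.5:88 47.0:88 47.5:87 48.0:87 48.5:87 49.0:87 49.5:87
25.0:97 25.5:98 26.0:98 26.5:99 27.0:100 27.5:100 28.0:101 28.5:101 29.0:101 29.5:103 30.0:107 30.5:116 31.0:125 31.5:134 32.0:138 32.5:140 33.0:141 33.5:141 34.0:140 34.5:140 35.0:141 35.5:141 36.0:141 36.5:141 37.0:141 37.5:141 38.
[... 190 characters left out ...]
:88
25.0:87 25.5:87 26.0:88 26.5:88 27.0:88 27.5:88 28.0:88 28.5:89 29.0:90 29.5:93 30.0:99 30.5:112 31.0:124 31.5:134 32.0:139 32.5:140 33.0:140 33.5:140 34.0:140 34.5:140 35.0:140 35.5:140 36.0:137 36.5:132 37.0:119 37.5:106 38.0:94 38.5:89 39.0:89 39.5:89 40.0:89 40.5:89 41.0:88 41.5:87 42.0:86 42.5:86 43.0:85 43.5:85 44.0:84 44.5:84 45.0:84 45.5:84 46.0:84 46.5:85 47.0:85 47.5:86 48.0:85 48.5:85 49.0:86 49.5:86
clock: 9.25
eef_pos: [536.2, -44.9, 23.7]
eef_rot: [3.14, -0.003, -2.897]
wrist_force: [-0.1, -0.5, 0.7]
finger_gap: 52.7
finger_force: 0.0
clock: 9.67
eef_pos: [537.3, -44.9, 26.0]
eef_rot: [-3.141, 0.002, -2.897]
wrist_force: [-0.1, -1.3, 7.7]
finger_gap: 27.5
finger_force: 30.0
```

```bash
python3 -m inch '[{"gripper":0.15,"dx":0,"dy":0,"dz":0.03,"wx":0,"wy":0,"wz":0},{"gripper":0.15,"dx":0,"dy":0,"dz":0.066,"wx":0,"wy":0,"wz":-3},{"gripper":0.15,"dx":-0.006,"dy":-0.03,"dz":0.076,"wx":0,"wy":0,"wz":-8},{"gripper":0.15,"dx":-0.013,"dy":-0.066,"dz":0.076,"wx":0,"wy":0,"wz":-14},{"gripper":0.15,"dx":-0.02,"dy":-0.102,"dz":0.076,"wx":0,"wy":0,"wz":-20}]'
python3 -m inch '[{"gripper":0.15,"dx":-0.007,"dy":-0.036,"dz":0,"wx":0,"wy":0,"wz":-6},{"gripper":0.15,"dx":-0.014,"dy":-0.072,"dz":0,"wx":0,"wy":0,"wz":-6},{"gripper":0.15,"dx":-0.021,"dy":-0.108,"dz":0,"wx":0,"wy":0,"wz":-6},{"gripper":0.15,"dx":-0.026,"dy":-0.132,"dz":-0.02,"wx":0,"wy":0,"wz":-6},{"gripper":0.15,"dx":-0.026,"dy":-0.132,"dz":-0.043,"wx":0,"wy":0,"wz":-6}]'
python3 -m inch '[{"gripper":0.15,"dx":0,"dy":0,"dz":0,"wx":0,"wy":0,"wz":0},{"gripper":0.15,"dx":0,"dy":0,"dz":0,"wx":0,"wy":0,"wz":0},{"gripper":0.15,"dx":0,"dy":0,"dz":0,"wx":0,"wy":0,"wz":0},{"gripper":0.15,"dx":0,"dy":0,"dz":0,"wx":0,"wy":0,"wz":0},{"gripper":0.15,"dx":0,"dy":0,"dz":0,"wx":0,"wy":0,"wz":0}]'
python3 - <<'E'
from h import *
np.set_printoptions(suppress=True,precision=1)
s,im=look('w8');near(s,im,489,-278,95)
c=wp2w(s,320,0,0);prof(s,im,(489.2,-278.5),-12,33)
E
```

```text
clock: 10.08
eef_pos: [516.6, -147.6, 102.2]
eef_rot: [-3.141, 0.003, 3.034]
wrist_force: [0.4, -0.2, -0.7]
finger_gap: 28.2
finger_force: 30.0
clock: 10.5
eef_pos: [490.2, -283.4, 58.8]
eef_rot: [-3.139, 0.004, 2.929]
wrist_force: [0.4, -0.3, -2.2]
finger_gap: 27.6
finger_force: 30.0
clock: 10.92
eef_pos: [491.1, -278.4, 58.8]
eef_rot: [-3.141, 0.002, 2.934]
wrist_force: [-0.4, 0.9, -1.4]
finger_gap: 27.9
finger_force: 30.0
[ 491.1 -278.4   58.8] [-3.1  0.   2.9] 10.9167 0.006843863891056842
[[ 467.3 -273.    11.9  320.5  221.7]
 [ 481.8 -276.1   12.   320.6  248. ]
 [ 496.5 -279.3   11.9  320.4  273.4]]
carts []
25.0:105 25.5:105 26.0:105 26.5:105 27.0:105 27.5:104 28.0:104 28.5:104 29.0:104 29.5:104 30.0:104 30.5:112 31.0:124 31.5:138 32.0:143 32.5:145 33.0:145 33.5:145 34.0:145 34.5:145 35.0:145 35.5:145 36.0:145 36.5:145 37.0:145 37.5:145 38.0:145 38.5:145 39.0:143 39.5:132 40.0:118 40.5:107 41.0:104 41.5:100 42.0:89 42.5:74 43.0:62 43.5:84 44.0:103 44.5:114 45.0:115 45.5:115 46.0:115 46.5:115 47.0:116 47.5:116 48.0:116 48.5:116 49.0:115 49.5:115
```

```bash
python3 -m inch '[{"gripper":0.15,"dx":0,"dy":-0.0005,"dz":-0.004,"wx":0,"wy":0,"wz":0},{"gripper":0.15,"dx":0,"dy":-0.0005,"dz":-0.007,"wx":0,"wy":0,"wz":0},{"gripper":0.15,"dx":0,"dy":-0.0005,"dz":-0.009,"wx":0,"wy":0,"wz":0},{"gripper":0.15,"dx":0,"dy":-0.0005,"dz":-0.01,"wx":0,"wy":0,"wz":0},{"gripper":0.15,"dx":0,"dy":-0.0005,"dz":-0.01,"wx":0,"wy":0,"wz":0}]'
python3 -c "
from h import *
s=manip.read_state();print(s['wrist_force'],s['moment'],s['eef_pos'])"
```

```text
clock: 11.38
eef_pos: [490.6, -279.2, 47.2]
eef_rot: [3.141, 0.0, 2.933]
wrist_force: [2.3, -0.8, -1.6]
finger_gap: 27.9
finger_force: 30.0
[ 2.28412484 -0.842189   -1.60374318] [-0.09261031 -0.57769993  0.03252095] [ 490.55817775 -279.1503227    47.15468625]
```

```bash
python3 -m inch '[{"gripper":0.15,"dx":0.0003,"dy":0,"dz":-0.003,"wx":0,"wy":0,"wz":0},{"gripper":0.15,"dx":0.0003,"dy":0,"dz":-0.006,"wx":0,"wy":0,"wz":0},{"gripper":0.15,"dx":0.0003,"dy":0,"dz":-0.009,"wx":0,"wy":0,"wz":0},{"gripper":0.15,"dx":0.0003,"dy":0,"dz":-0.012,"wx":0,"wy":0,"wz":0},{"gripper":0.15,"dx":0.0003,"dy":0,"dz":-0.013,"wx":0,"wy":0,"wz":0}]'
python3 -m inch '[{"gripper":0.15,"dx":0,"dy":0,"dz":-0.0015,"wx":0,"wy":0,"wz":0},{"gripper":0.15,"dx":0,"dy":0,"dz":-0.003,"wx":0,"wy":0,"wz":0},{"gripper":0.15,"dx":0,"dy":0,"dz":-0.0045,"wx":0,"wy":0,"wz":0},{"gripper":0.15,"dx":0,"dy":0,"dz":-0.0045,"wx":0,"wy":0,"wz":0},{"gripper":0.15,"dx":0,"dy":0,"dz":-0.0045,"wx":0,"wy":0,"wz":0}]'
```

```text
clock: 11.8
eef_pos: [490.7, -279.1, 33.9]
eef_rot: [3.141, -0.0, 2.933]
wrist_force: [1.2, 0.4, -0.6]
finger_gap: 27.7
finger_force: 30.0
clock: 12.22
eef_pos: [490.8, -279.2, 31.9]
eef_rot: [-3.141, 0.0, 2.933]
wrist_force: [-9.3, 5.7, 23.4]
finger_gap: 28.1
finger_force: 30.0
```

```bash
python3 -m inch '[{"gripper":0.15,"dx":0,"dy":0,"dz":0.016,"wx":0,"wy":0,"wz":0},{"gripper":0.15,"dx":0,"dy":0,"dz":0.032,"wx":0,"wy":0,"wz":0},{"gripper":0.15,"dx":0.03,"dy":-0.0064,"dz":0.032,"wx":0,"wy":0,"wz":0},{"gripper":0.15,"dx":0.06,"dy":-0.0128,"dz":0.032,"wx":0,"wy":0,"wz":0},{"gripper":0.15,"dx":0.0919,"dy":-0.0195,"dz":0.032,"wx":0,"wy":0,"wz":0}]'
python3 -m inch '[{"gripper":0.15,"dx":0,"dy":0,"dz":0,"wx":0,"wy":0,"wz":0},{"gripper":0.15,"dx":0,"dy":0,"dz":-0.004,"wx":0,"wy":0,"wz":0},{"gripper":0.15,"dx":0,"dy":0,"dz":-0.008,"wx":0,"wy":0,"wz":0},{"gripper":0.15,"dx":0,"dy":0,"dz":-0.0115,"wx":0,"wy":0,"wz":0},{"gripper":0.15,"dx":0,"dy":0,"dz":-0.0115,"wx":0,"wy":0,"wz":0}]'
```

```text
clock: 12.63
eef_pos: [583.5, -299.0, 62.5]
eef_rot: [-3.141, 0.0, 2.932]
wrist_force: [0.6, 0.8, -1.0]
finger_gap: 28.3
finger_force: 30.0
clock: 13.05
eef_pos: [582.4, -298.7, 50.9]
eef_rot: [-3.142, 0.001, 2.932]
wrist_force: [1.1, -0.6, -1.1]
finger_gap: 27.5
finger_force: 30.0
```

```bash
python3 -m inch '[{"gripper":0.15,"dx":0,"dy":0,"dz":-0.001,"wx":0,"wy":0,"wz":0},{"gripper":0.15,"dx":0,"dy":0,"dz":-0.002,"wx":0,"wy":0,"wz":0},{"gripper":0.15,"dx":0,"dy":0,"dz":-0.003,"wx":0,"wy":0,"wz":0},{"gripper":0.15,"dx":0,"dy":0,"dz":-0.003,"wx":0,"wy":0,"wz":0},{"gripper":0.15,"dx":0,"dy":0,"dz":-0.003,"wx":0,"wy":0,"wz":0}]'
python3 -c "
from h import *
s=manip.read_state();print(s['wrist_force'],s['moment'],s['eef_pos'])"
```

```text
clock: 13.47
eef_pos: [583.4, -299.0, 49.6]
eef_rot: [-3.141, 0.004, 2.932]
wrist_force: [4.4, 1.3, 11.6]
finger_gap: 27.9
finger_force: 30.0
[ 4.37439504  1.33574593 11.56180943] [ 0.45128656 -0.41513757 -0.11473031] [ 583.36807232 -298.99548016   49.56153566]
```

```bash
python3 -m inch '[{"gripper":0.15,"dx":0,"dy":0,"dz":0.035,"wx":0,"wy":0,"wz":0},{"gripper":0.15,"dx":0,"dy":0,"dz":0.07,"wx":0,"wy":0,"wz":0},{"gripper":0.15,"dx":-0.004,"dy":0.038,"dz":0.075,"wx":0,"wy":0,"wz":5},{"gripper":0.15,"dx":-0.008,"dy":0.077,"dz":0.075,"wx":0,"wy":0,"wz":10},{"gripper":0.15,"dx":-0.012,"dy":0.116,"dz":0.075,"wx":0,"wy":0,"wz":14.4}]'
python3 -m inch '[{"gripper":0.15,"dx":-0.004,"dy":0.039,"dz":0,"wx":0,"wy":0,"wz":0},{"gripper":0.15,"dx":-0.008,"dy":0.079,"dz":0,"wx":0,"wy":0,"wz":0},{"gripper":0.15,"dx":-0.012,"dy":0.119,"dz":0,"wx":0,"wy":0,"wz":0},{"gripper":0.15,"dx":-0.016,"dy":0.159,"dz":0,"wx":0,"wy":0,"wz":0},{"gripper":0.15,"dx":-0.02,"dy":0.199,"dz":0,"wx":0,"wy":0,"wz":0}]'
python3 -m inch '[{"gripper":0.15,"dx":-0.004,"dy":0.04,"dz":0,"wx":0,"wy":0,"wz":0},{"gripper":0.15,"dx":-0.008,"dy":0.08,"dz":0,"wx":0,"wy":0,"wz":0},{"gripper":0.15,"dx":-0.012,"dy":0.12,"dz":0,"wx":0,"wy":0,"wz":0},{"gripper":0.15,"dx":-0.016,"dy":0.16,"dz":0,"wx":0,"wy":0,"wz":0},{"gripper":0.15,"dx":-0.02,"dy":0.2,"dz":0,"wx":0,"wy":0,"wz":0}]'
python3 -m inch '[{"gripper":0.15,"dx":-0.001,"dy":0.02,"dz":0,"wx":0,"wy":0,"wz":0},{"gripper":0.15,"dx":-0.002,"dy":0.037,"dz":-0.02,"wx":0,"wy":0,"wz":0},{"gripper":0.15,"dx":-0.003,"dy":0.037,"dz":-0.04,"wx":0,"wy":0,"wz":0},{"gripper":0.15,"dx":-0.003,"dy":0.037,"dz":-0.055,"wx":0,"wy":0,"wz":0},{"gripper":0.15,"dx":-0.003,"dy":0.037,"dz":-0.06,"wx":0,"wy":0,"wz":0}]'
python3 - <<'E'
from h import *
np.set_printoptions(suppress=True,precision=1)
s,im=look('w9',(190,60,490,300),2.5);near(s,im,527,253,100)
E
```

```text
clock: 13.88
eef_pos: [569.3, -181.8, 122.8]
eef_rot: [-3.141, 0.0, -3.097]
wrist_force: [0.5, 0.1, -0.9]
finger_gap: 28.1
finger_force: 30.0
clock: 14.3
eef_pos: [549.2, 17.8, 122.3]
eef_rot: [-3.142, -0.0, -3.1]
wrist_force: [1.8, 0.7, -0.5]
finger_gap: 27.9
finger_force: 30.0
clock: 14.72
eef_pos: [529.3, 217.6, 122.3]
eef_rot: [-3.141, -0.0, -3.1]
wrist_force: [0.4, -0.1, -1.0]
finger_gap: 27.8
finger_force: 30.0
clock: 15.13
eef_pos: [525.8, 252.6, 59.9]
eef_rot: [-3.14, -0.004, -3.099]
wrist_force: [0.5, 0.1, -1.2]
finger_gap: 27.9
finger_force: 30.0
[525.8 252.6  59.9] [-3.1 -0.  -3.1] 15.1333 0.0755805513421995
[[485.  251.5  12.5 320.8 192.2]
 [501.9 252.1  11.8 320.6 224.6]
 [516.2 252.6  11.7 320.6 250.7]
 [530.4 253.2  11.7 320.5 275.2]]
carts [[442.7 137.4  14.7  35. ]]
```

View pics/w9.png

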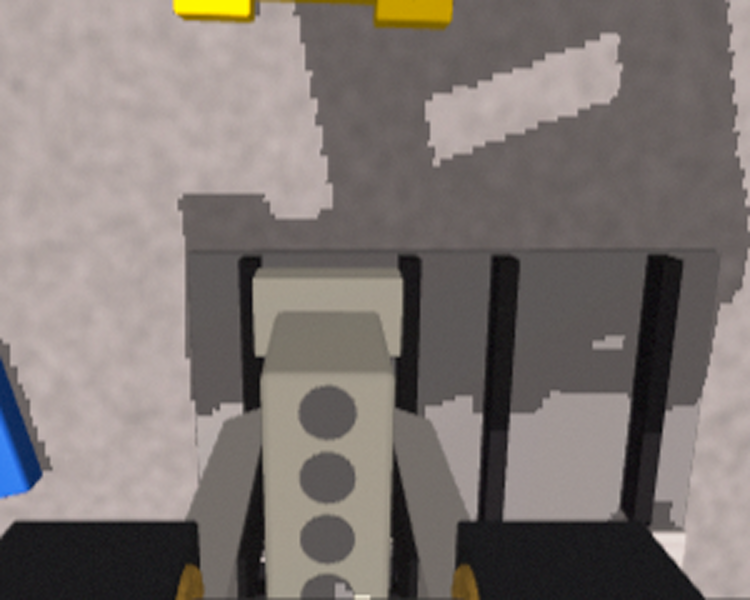

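```bash
python3 -m inch '[{"gripper":0.15,"dx":0,"dy":0.0005,"dz":-0.008,"wx":0,"wy":0,"wz":0},{"gripper":0.15,"dx":0,"dy":0.0005,"dz":-0.016,"wx":0,"wy":0,"wz":0},{"gripper":0.15,"dx":0,"dy":0.0005,"dz":-0.022,"wx":0,"wy":0,"wz":0},{"gripper":0.15,"dx":0,"dy":0.0005,"dz":-0.027,"wx":0,"wy":0,"wz":0},{"gripper":0.15,"dx":0,"dy":0.0005,"dz":-0.027,"wx":0,"wy":0,"wz":0}]'
python3 -m inch '[{"gripper":0.15,"dx":0,"dy":0,"dz":-0.001,"wx":0,"wy":0,"wz":0},{"gripper":0.15,"dx":0,"dy":0,"dz":-0.002,"wx":0,"wy":0,"wz":0},{"gripper":0.15,"dx":0,"dy":0,"dz":-0.003,"wx":0,"wy":0,"wz":0},{"gripper":0.15,"dx":0,"dy":0,"dz":-0.004,"wx":0,"wy":0,"wz":0},{"gripper":0.15,"dx":0,"dy":0,"dz":-0.004,"wx":0,"wy":0,"wz":0}]'
```

```text
clock: 15.6
eef_pos: [527.3, 253.5, 34.5]
eef_rot: [-3.141, -0.001, -3.099]
wrist_force: [-1.0, -0.1, -1.1]
finger_gap: 27.5
finger_force: 30.0
clock: 16.02
eef_pos: [527.9, 254.0, 32.7]
eef_rot: [3.141, 0.001, -3.099]
wrist_force: [-6.1, -2.8, 11.3]
finger_gap: 27.9
finger_force: 30.0
```

```bash
python3 -m inch '[{"gripper":0.4,"dx":0,"dy":0,"dz":0,"wx":0,"wy":0,"wz":0},{"gripper":0.4,"dx":0,"dy":0,"dz":0,"wx":0,"wy":0,"wz":0},{"gripper":0.4,"dx":0,"dy":0,"dz":0,"wx":0,"wy":0,"wz":0},{"gripper":0.15,"dx":0,"dy":0,"dz":0.0005,"wx":0,"wy":0,"wz":0},{"gripper":0.15,"dx":0,"dy":0,"dz":0.0005,"wx":0,"wy":0,"wz":0}]'
python3 -m inch '[{"gripper":0.15,"dx":0,"dy":0,"dz":0,"wx":0,"wy":0,"wz":0},{"gripper":0.15,"dx":0,"dy":0,"dz":0,"wx":0,"wy":0,"wz":0},{"gripper":0.15,"dx":0,"dy":0,"dz":0,"wx":0,"wy":0,"wz":0},{"gripper":0.15,"dx":0.005,"dy":0.0002,"dz":0,"wx":0,"wy":0,"wz":0},{"gripper":0.15,"dx":0.01,"dy":0.0004,"dz":0,"wx":0,"wy":0,"wz":0}]'
python3 -m inch '[{"gripper":0.15,"dx":0.004,"dy":0.0002,"dz":0,"wx":0,"wy":0,"wz":0},{"gripper":0.15,"dx":0.008,"dy":0.0003,"dz":0,"wx":0,"wy":0,"wz":0},{"gripper":0.15,"dx":0.012,"dy":0.0005,"dz":0,"wx":0,"wy":0,"wz":0},{"gripper":0.15,"dx":0.016,"dy":0.0007,"dz":0,"wx":0,"wy":0,"wz":0},{"gripper":0.15,"dx":0.02,"dy":0.0008,"dz":0,"wx":0,"wy":0,"wz":0}]'
```

```text
clock: 16.43
eef_pos: [527.7, 253.8, 32.0]
eef_rot: [3.142, 0.0, -3.099]
wrist_force: [0.8, -2.1, -0.0]
finger_gap: 28.1
finger_force: 28.9
clock: 16.85
eef_pos: [538.0, 254.3, 32.0]
eef_rot: [-3.142, -0.0, -3.099]
wrist_force: [-1.2, 0.0, 1.5]
finger_gap: 27.9
finger_force: 30.0
clock: 17.27
eef_pos: [557.9, 255.4, 32.0]
eef_rot: [3.141, -0.0, -3.099]
wrist_force: [-4.3, 2.2, 3.5]
finger_gap: 27.8
finger_force: 30.0
```

```bash
python3 -m inch '[{"gripper":0.15,"dx":0.002,"dy":0.0001,"dz":0,"wx":0,"wy":0,"wz":0},{"gripper":0.15,"dx":0.004,"dy":0.0002,"dz":0,"wx":0,"wy":0,"wz":0},{"gripper":0.15,"dx":0.006,"dy":0.0003,"dz":0,"wx":0,"wy":0,"wz":0},{"gripper":0.15,"dx":0.008,"dy":0.0003,"dz":0,"wx":0,"wy":0,"wz":0},{"gripper":0.15,"dx":0.01,"dy":0.0004,"dz":0,"wx":0,"wy":0,"wz":0}]'
python3 -m inch '[{"gripper":0.15,"dx":0.001,"dy":0,"dz":0,"wx":0,"wy":0,"wz":0},{"gripper":0.15,"dx":0.002,"dy":0,"dz":0,"wx":0,"wy":0,"wz":0},{"gripper":0.15,"dx":0.003,"dy":0.0001,"dz":0,"wx":0,"wy":0,"wz":0},{"gripper":0.15,"dx":0.004,"dy":0.0002,"dz":0,"wx":0,"wy":0,"wz":0},{"gripper":0.15,"dx":0.004,"dy":0.0002,"dz":0,"wx":0,"wy":0,"wz":0}]'
```

```text
clock: 17.68
eef_pos: [567.8, 255.6, 32.0]
eef_rot: [3.141, -0.0, -3.099]
wrist_force: [-3.7, 3.5, 3.6]
finger_gap: 27.9
finger_force: 30.0
clock: 18.1
eef_pos: [572.1, 255.4, 32.0]
eef_rot: [-3.141, 0.001, -3.099]
wrist_force: [-0.7, 1.2, 1.4]
finger_gap: 27.7
finger_force: 30.0
```

```bash
python3 -m inch '[{"gripper":0.15,"dx":0.0005,"dy":0,"dz":0,"wx":0,"wy":0,"wz":0},{"gripper":0.15,"dx":0.001,"dy":0,"dz":0,"wx":0,"wy":0,"wz":0},{"gripper":0.15,"dx":0.0015,"dy":0,"dz":0,"wx":0,"wy":0,"wz":0},{"gripper":0.15,"dx":0.002,"dy":0,"dz":0,"wx":0,"wy":0,"wz":0},{"gripper":0.15,"dx":0.0025,"dy":0,"dz":0,"wx":0,"wy":0,"wz":0}]'
```

```text
clock: 18.52
eef_pos: [573.4, 255.4, 32.1]
eef_rot: [-3.141, -0.002, -3.099]
wrist_force: [-13.8, -0.9, 11.2]
finger_gap: 27.7
finger_force: 30.0
```

```bash
python3 -m inch '[{"gripper":0.3,"dx":-0.0012,"dy":0,"dz":0,"wx":0,"wy":0,"wz":0},{"gripper":0.4,"dx":-0.0012,"dy":0,"dz":0,"wx":0,"wy":0,"wz":0},{"gripper":0.45,"dx":-0.0012,"dy":0,"dz":0,"wx":0,"wy":0,"wz":0},{"gripper":0.45,"dx":-0.0012,"dy":0,"dz":0.03,"wx":0,"wy":0,"wz":0},{"gripper":0.5,"dx":-0.0012,"dy":0,"dz":0.065,"wx":0,"wy":0,"wz":0}]'
python3 -m inch '[{"gripper":0.6,"dx":-0.007,"dy":-0.025,"dz":0.03,"wx":0,"wy":0,"wz":0},{"gripper":0.6,"dx":-0.014,"dy":-0.06,"dz":0.035,"wx":0,"wy":0,"wz":-3},{"gripper":0.6,"dx":-0.021,"dy":-0.097,"dz":0.035,"wx":0,"wy":0,"wz":-7.3},{"gripper":0.6,"dx":-0.028,"dy":-0.134,"dz":0.035,"wx":0,"wy":0,"wz":-7.3},{"gripper":0.6,"dx":-0.035,"dy":-0.171,"dz":0.035,"wx":0,"wy":0,"wz":-7.3}]'
python3 -m inch '[{"gripper":0.6,"dx":-0.007,"dy":-0.03,"dz":0,"wx":0,"wy":0,"wz":0},{"gripper":0.6,"dx":-0.009,"dy":-0.04,"dz":0,"wx":0,"wy":0,"wz":0},{"gripper":0.6,"dx":-0.009,"dy":-0.04,"dz":0,"wx":0,"wy":0,"wz":0},{"gripper":0.6,"dx":-0.009,"dy":-0.04,"dz":0,"wx":0,"wy":0,"wz":0},{"gripper":0.6,"dx":-0.009,"dy":-0.04,"dz":0,"wx":0,"wy":0,"wz":0}]'
python3 - <<'E'
from h import *
np.set_printoptions(suppress=True,precision=1)
s,im=look('w10',(330,60,640,320),2.4);near(s,im,529,45);near(s,im,573,255,68)
E
```

```text
clock: 18.93
eef_pos: [571.8, 255.0, 95.2]
eef_rot: [-3.14, -0.005, -3.099]
wrist_force: [1.4, 0.4, 1.2]
finger_gap: 45.4
finger_force: 0.0
clock: 19.35
eef_pos: [537.5, 83.1, 132.1]
eef_rot: [-3.142, 0.001, 3.056]
wrist_force: [0.0, -0.3, 0.2]
finger_gap: 56.5
finger_force: 0.0
clock: 19.77
eef_pos: [529.3, 45.7, 131.9]
eef_rot: [3.141, 0.0, 3.057]
wrist_force: [0.1, -0.4, -0.0]
finger_gap: 56.5
finger_force: 0.0
[529.3  45.7 131.9] [3.1 0.  3.1] 19.7667 0.01072432464509894
[[506.4  47.3  11.8 319.6 180.8]
 [521.7  46.   12.  319.6 197.7]
 [550.8  43.6  11.9 319.8 228.6]]
carts [[395.3 243.7 -89.5  44.8]
 [437.6  10.6  -7.7  46.4]
 [441.2 105.6  14.5  44.7]
 [573.4 260.3   2.1  45.5]]
[[548.3 254.5  12.5 560.3 208.9]
 [563.1 255.   12.9 558.7 224.7]
 [578.  255.6  12.7 557.3 240.2]
 [579.4 277.1   6.3 581.4 239.6]
 [592.7 256.1  12.4 555.8 254.9]]
carts [[396.7 239.1 -89.5  43.7]
 [437.9  11.6  -7.7  45.3]
 [441.4 104.3  14.5  43.6]
 [570.5 255.3   2.1  44.4]]
```

View pics/w10.png

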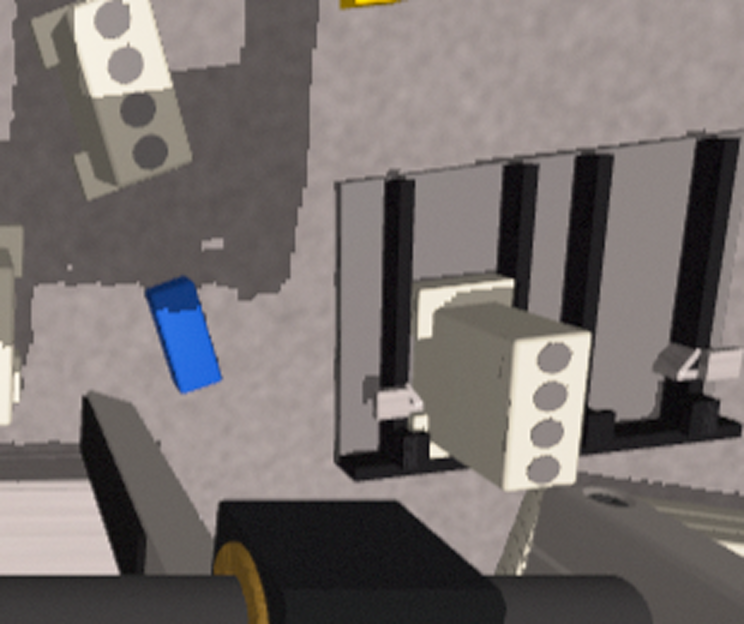

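```bash
python3 -m inch '[{"gripper":0.6,"dx":0,"dy":0,"dz":-0.036,"wx":0,"wy":0,"wz":0},{"gripper":0.6,"dx":-0.0004,"dy":0,"dz":-0.072,"wx":0,"wy":0,"wz":0},{"gripper":0.6,"dx":-0.0004,"dy":0,"dz":-0.106,"wx":0,"wy":0,"wz":0},{"gripper":0.6,"dx":-0.0004,"dy":0,"dz":-0.106,"wx":0,"wy":0,"wz":0},{"gripper":0.25,"dx":-0.0004,"dy":0,"dz":-0.106,"wx":0,"wy":0,"wz":0}]'
python3 -m inch '[{"gripper":0.15,"dx":0,"dy":0,"dz":0,"wx":0,"wy":0,"wz":0},{"gripper":0.15,"dx":0,"dy":0,"dz":0,"wx":0,"wy":0,"wz":0},{"gripper":0.15,"dx":0,"dy":0,"dz":0,"wx":0,"wy":0,"wz":0},{"gripper":0.15,"dx":0,"dy":0,"dz":0,"wx":0,"wy":0,"wz":0},{"gripper":0.15,"dx":0,"dy":0,"dz":0,"wx":0,"wy":0,"wz":0}]'
python3 -m inch '[{"gripper":0.15,"dx":0,"dy":0,"dz":0.03,"wx":0,"wy":0,"wz":0},{"gripper":0.15,"dx":0,"dy":0,"dz":0.066,"wx":0,"wy":0,"wz":0},{"gripper":0.15,"dx":-0.003,"dy":-0.02,"dz":0.085,"wx":0,"wy":0,"wz":-3},{"gripper":0.15,"dx":-0.006,"dy":-0.06,"dz":0.085,"wx":0,"wy":0,"wz":-5},{"gripper":0.15,"dx":-0.012,"dy":-0.1,"dz":0.085,"wx":0,"wy":0,"wz":-7.1}]'
python3 -m inch '[{"gripper":0.15,"dx":-0.004,"dy":-0.039,"dz":0,"wx":0,"wy":0,"wz":0},{"gripper":0.15,"dx":-0.008,"dy":-0.078,"dz":0,"wx":0,"wy":0,"wz":0},{"gripper":0.15,"dx":-0.012,"dy":-0.117,"dz":0,"wx":0,"wy":0,"wz":0},{"gripper":0.15,"dx":-0.016,"dy":-0.156,"dz":0,"wx":0,"wy":0,"wz":0},{"gripper":0.15,"dx":-0.02,"dy":-0.195,"dz":0,"wx":0,"wy":0,"wz":0}]'
python3 -m inch '[{"gripper":0.15,"dx":-0.005,"dy":-0.028,"dz":0,"wx":0,"wy":0,"wz":0},{"gripper":0.15,"dx":-0.005,"dy":-0.028,"dz":-0.02,"wx":0,"wy":0,"wz":0},{"gripper":0.15,"dx":-0.005,"dy":-0.028,"dz":-0.05,"wx":0,"wy":0,"wz":0},{"gripper":0.15,"dx":-0.005,"dy":-0.028,"dz":-0.053,"wx":0,"wy":0,"wz":0},{"gripper":0.15,"dx":-0.005,"dy":-0.028,"dz":-0.053,"wx":0,"wy":0,"wz":0}]'
python3 - <<'E'
from h import *
np.set_printoptions(suppress=True,precision=1)
s,im=look('w11');near(s,im,489,-278,94)
prof(s,im,(489.2,-278.5),-12,32)
E
```

```text
clock: 20.23
eef_pos: [528.1, 45.5, 25.4]
eef_rot: [-3.141, -0.003, 3.058]
wrist_force: [0.5, -0.2, 1.3]
finger_gap: 52.7
finger_force: 0.0
clock: 20.65
eef_pos: [529.4, 44.7, 27.4]
eef_rot: [3.141, 0.002, 3.057]
wrist_force: [-1.2, 1.5, 8.6]
finger_gap: 27.9
finger_force: 30.0
clock: 21.07
eef_pos: [517.2, -56.0, 113.0]
eef_rot: [3.141, 0.004, 2.933]
wrist_force: [0.9, -0.5, -1.9]
finger_gap: 27.7
finger_force: 30.0
clock: 21.48
eef_pos: [496.0, -252.3, 111.6]
eef_rot: [-3.141, 0.001, 2.932]
wrist_force: [0.7, -0.1, -1.3]
finger_gap: 27.8
finger_force: 30.0
clock: 21.9
eef_pos: [490.8, -277.9, 57.2]
eef_rot: [3.141, -0.003, 2.933]
wrist_force: [0.2, 0.4, -0.4]
finger_gap: 28.0
finger_force: 30.0
[ 490.8 -277.9   57.2] [ 3.1 -0.   2.9] 21.9 0.04156767703702638
[[ 467.4 -272.7   11.8  320.6  222.6]
 [ 481.8 -275.8   11.8  320.5  248.8]
 [ 496.9 -278.1   15.1  322.2  274.5]]
carts []
25.0:105 25.5:105 26.0:105 26.5:105 27.0:104 27.5:104 28.0:105 28.5:104 29.0:104 29.5:104 30.0:103 30.5:117 31.0:132 31.5:145 32.0:144 32.5:144 33.0:144 33.5:145 34.0:145 34.5:145 35.0:145 35.5:145 36.0:145 36.5:145 37.0:145 37.5:145 38.0:145 38.5:145 39.0:141 39.5:128 40.0:111 40.5:104 41.0:102 41.5:95 42.0:79 42.5:67 43.0:67 43.5:89 44.0:107 44.5:114 45.0:114 45.5:114 46.0:115 46.5:115 47.0:115 47.5:115 48.0:116 48.5:115 49.0:115 49.5:115
```

```bash
python3 -m inch '[{"gripper":0.15,"dx":0,"dy":-0.0008,"dz":-0.004,"wx":0,"wy":0,"wz":0},{"gripper":0.15,"dx":0,"dy":-0.0008,"dz":-0.006,"wx":0,"wy":0,"wz":0},{"gripper":0.15,"dx":0,"dy":-0.0008,"dz":-0.008,"wx":0,"wy":0,"wz":0},{"gripper":0.15,"dx":0,"dy":-0.0008,"dz":-0.009,"wx":0,"wy":0,"wz":0},{"gripper":0.15,"dx":0,"dy":-0.0008,"dz":-0.01,"wx":0,"wy":0,"wz":0}]'
```

```text
clock: 22.37
eef_pos: [492.1, -279.5, 50.6]
eef_rot: [-3.14, 0.002, 2.933]
wrist_force: [-10.9, 5.3, 21.2]
finger_gap: 28.0
finger_force: 30.0
```

```bash
python3 -m inch '[{"gripper":0.15,"dx":0,"dy":0,"dz":0.005,"wx":0,"wy":0,"wz":0},{"gripper":0.15,"dx":0,"dy":0,"dz":0.008,"wx":0,"wy":0,"wz":0},{"gripper":0.15,"dx":-0.001,"dy":0.0002,"dz":0.008,"wx":0,"wy":0,"wz":0},{"gripper":0.15,"dx":-0.001,"dy":0.0002,"dz":0.008,"wx":0,"wy":0,"wz":0},{"gripper":0.15,"dx":-0.001,"dy":0.0002,"dz":0.006,"wx":0,"wy":0,"wz":0}]'
python3 -c "
from h import *
np.set_printoptions(suppress=True,precision=1)
s,im=look('w12');near(s,im,489,-278,94)"
python3 -m inch '[{"gripper":0.15,"dx":0,"dy":0,"dz":-0.002,"wx":0,"wy":0,"wz":0},{"gripper":0.15,"dx":0,"dy":0,"dz":-0.004,"wx":0,"wy":0,"wz":0},{"gripper":0.15,"dx":0,"dy":0,"dz":-0.006,"wx":0,"wy":0,"wz":0},{"gripper":0.15,"dx":0,"dy":0,"dz":-0.007,"wx":0,"wy":0,"wz":0},{"gripper":0.15,"dx":0,"dy":0,"dz":-0.007,"wx":0,"wy":0,"wz":0}]'
```

```text
clock: 22.78
eef_pos: [490.6, -279.0, 54.1]
eef_rot: [-3.141, 0.0, 2.933]
wrist_force: [0.3, -1.0, -0.9]
finger_gap: 27.9
finger_force: 30.0
[ 490.6 -279.    54.1] [-3.1  0.   2.9] 22.7833 0.0573169107827952
[[ 464.3 -273.1   11.5  320.5  219.5]
 [ 478.6 -276.2   11.6  320.5  246.1]
 [ 493.1 -279.3   11.7  320.7  271.9]]
carts []
clock: 23.25
eef_pos: [490.4, -278.9, 46.5]
eef_rot: [3.141, -0.001, 2.933]
wrist_force: [-1.0, -0.6, -1.3]
finger_gap: 28.0
finger_force: 30.0
```

```bash
python3 -m inch '[{"gripper":0.15,"dx":0,"dy":0,"dz":-0.003,"wx":0,"wy":0,"wz":0},{"gripper":0.15,"dx":0,"dy":0,"dz":-0.006,"wx":0,"wy":0,"wz":0},{"gripper":0.15,"dx":0,"dy":0,"dz":-0.009,"wx":0,"wy":0,"wz":0},{"gripper":0.15,"dx":0,"dy":0,"dz":-0.012,"wx":0,"wy":0,"wz":0},{"gripper":0.15,"dx":0,"dy":0,"dz":-0.013,"wx":0,"wy":0,"wz":0}]'
python3 -m inch '[{"gripper":0.15,"dx":0,"dy":0,"dz":-0.001,"wx":0,"wy":0,"wz":0},{"gripper":0.15,"dx":0,"dy":0,"dz":-0.002,"wx":0,"wy":0,"wz":0},{"gripper":0.15,"dx":0,"dy":0,"dz":-0.003,"wx":0,"wy":0,"wz":0},{"gripper":0.15,"dx":0,"dy":0,"dz":-0.003,"wx":0,"wy":0,"wz":0},{"gripper":0.15,"dx":0,"dy":0,"dz":-0.003,"wx":0,"wy":0,"wz":0}]'
```

```text
clock: 23.67
eef_pos: [490.6, -279.0, 33.7]
eef_rot: [3.141, -0.0, 2.933]
wrist_force: [-1.9, 2.1, 9.3]
finger_gap: 27.8
finger_force: 30.0
clock: 24.08
eef_pos: [491.9, -279.3, 32.4]
eef_rot: [-3.141, 0.003, 2.933]
wrist_force: [2.5, 2.3, 10.4]
finger_gap: 27.9
finger_force: 30.0
```

```bash
python3 -m inch '[{"gripper":0.15,"dx":0,"dy":0,"dz":0.016,"wx":0,"wy":0,"wz":0},{"gripper":0.15,"dx":0,"dy":0,"dz":0.032,"wx":0,"wy":0,"wz":0},{"gripper":0.15,"dx":0.03,"dy":-0.0064,"dz":0.032,"wx":0,"wy":0,"wz":0},{"gripper":0.15,"dx":0.06,"dy":-0.0128,"dz":0.032,"wx":0,"wy":0,"wz":0},{"gripper":0.15,"dx":0.0919,"dy":-0.0195,"dz":0.032,"wx":0,"wy":0,"wz":0}]'
python3 -m inch '[{"gripper":0.15,"dx":0,"dy":0,"dz":0,"wx":0,"wy":0,"wz":0},{"gripper":0.15,"dx":0,"dy":0,"dz":-0.006,"wx":0,"wy":0,"wz":0},{"gripper":0.15,"dx":0,"dy":0,"dz":-0.01,"wx":0,"wy":0,"wz":0},{"gripper":0.15,"dx":0,"dy":0,"dz":-0.014,"wx":0,"wy":0,"wz":0},{"gripper":0.15,"dx":0,"dy":0,"dz":-0.014,"wx":0,"wy":0,"wz":0}]'
```

```text
clock: 24.5
eef_pos: [583.5, -298.8, 63.5]
eef_rot: [-3.141, 0.001, 2.932]
wrist_force: [0.2, -0.1, -0.9]
finger_gap: 27.2
finger_force: 30.0
clock: 24.92
eef_pos: [582.8, -298.6, 49.9]
eef_rot: [-3.141, 0.003, 2.932]
wrist_force: [3.8, 0.3, 3.4]
finger_gap: 27.5
finger_force: 30.0
```

```bash
python3 -m inch '[{"gripper":0.15,"dx":0,"dy":0,"dz":-0.001,"wx":0,"wy":0,"wz":0},{"gripper":0.15,"dx":0,"dy":0,"dz":-0.002,"wx":0,"wy":0,"wz":0},{"gripper":0.15,"dx":0,"dy":0,"dz":-0.002,"wx":0,"wy":0,"wz":0},{"gripper":0.15,"dx":0,"dy":0,"dz":-0.002,"wx":0,"wy":0,"wz":0},{"gripper":0.15,"dx":0,"dy":0,"dz":-0.002,"wx":0,"wy":0,"wz":0}]'
```

```text
clock: 25.33
eef_pos: [583.2, -298.8, 49.2]
eef_rot: [-3.141, 0.005, 2.932]
wrist_force: [5.5, 1.5, 11.8]
finger_gap: 28.3
finger_force: 30.0
```

```bash
python3 -m inch '[{"gripper":0.15,"dx":0,"dy":0,"dz":0.035,"wx":0,"wy":0,"wz":0},{"gripper":0.15,"dx":0,"dy":0,"dz":0.07,"wx":0,"wy":0,"wz":0},{"gripper":0.15,"dx":-0.004,"dy":0.038,"dz":0.075,"wx":0,"wy":0,"wz":5},{"gripper":0.15,"dx":-0.008,"dy":0.077,"dz":0.075,"wx":0,"wy":0,"wz":10},{"gripper":0.15,"dx":-0.012,"dy":0.116,"dz":0.075,"wx":0,"wy":0,"wz":14.4}]'
python3 -m inch '[{"gripper":0.15,"dx":-0.003,"dy":0.04,"dz":0,"wx":0,"wy":0,"wz":0},{"gripper":0.15,"dx":-0.006,"dy":0.08,"dz":0,"wx":0,"wy":0,"wz":0},{"gripper":0.15,"dx":-0.01,"dy":0.12,"dz":0,"wx":0,"wy":0,"wz":0},{"gripper":0.15,"dx":-0.014,"dy":0.16,"dz":0,"wx":0,"wy":0,"wz":0},{"gripper":0.15,"dx":-0.018,"dy":0.2,"dz":0,"wx":0,"wy":0,"wz":0}]'
python3 -m inch '[{"gripper":0.15,"dx":-0.003,"dy":0.04,"dz":0,"wx":0,"wy":0,"wz":0},{"gripper":0.15,"dx":-0.006,"dy":0.08,"dz":0,"wx":0,"wy":0,"wz":0},{"gripper":0.15,"dx":-0.01,"dy":0.12,"dz":0,"wx":0,"wy":0,"wz":0},{"gripper":0.15,"dx":-0.014,"dy":0.16,"dz":0,"wx":0,"wy":0,"wz":0},{"gripper":0.15,"dx":-0.018,"dy":0.2,"dz":0,"wx":0,"wy":0,"wz":0}]'
python3 -m inch '[{"gripper":0.15,"dx":-0.003,"dy":0.04,"dz":0,"wx":0,"wy":0,"wz":0},{"gripper":0.15,"dx":-0.006,"dy":0.08,"dz":0,"wx":0,"wy":0,"wz":0},{"gripper":0.15,"dx":-0.0101,"dy":0.1156,"dz":0,"wx":0,"wy":0,"wz":0},{"gripper":0.15,"dx":-0.0101,"dy":0.1156,"dz":-0.03,"wx":0,"wy":0,"wz":0},{"gripper":0.15,"dx":-0.0101,"dy":0.1156,"dz":-0.06,"wx":0,"wy":0,"wz":0}]'
python3 -m inch '[{"gripper":0.15,"dx":0,"dy":0,"dz":0,"wx":0,"wy":0,"wz":0},{"gripper":0.15,"dx":0,"dy":0,"dz":0,"wx":0,"wy":0,"wz":0},{"gripper":0.15,"dx":0,"dy":0,"dz":0,"wx":0,"wy":0,"wz":0},{"gripper":0.15,"dx":0,"dy":0,"dz":0,"wx":0,"wy":0,"wz":0},{"gripper":0.15,"dx":0,"dy":0,"dz":0,"wx":0,"wy":0,"wz":0}]'
python3 - <<'E'
from h import *
np.set_printoptions(suppress=True,precision=1)
s,im=look('w13',(190,60,490,300),2.5);near(s,im,524,333,98)
g=cv2.cvtColor(im,cv2.COLOR_BGR2GRAY)
print([ (u,int(g[162:165,u].mean())) for u in range(270,372,2)])
print([ (u,int(g[176:180,u].mean())) for u in range(270,372,2)])
E
```

```text
clock: 25.75
eef_pos: [569.0, -181.6, 122.2]
eef_rot: [-3.141, 0.0, -3.097]
wrist_force: [1.1, 0.3, -0.9]
finger_gap: 28.0
finger_force: 30.0
clock: 26.17
eef_pos: [550.8, 18.9, 121.7]
eef_rot: [-3.142, -0.0, -3.1]
wrist_force: [1.3, 0.6, -1.6]
finger_gap: 27.5
finger_force: 30.0
clock: 26.58
eef_pos: [533.0, 218.7, 121.7]
eef_rot: [-3.141, -0.0, -3.1]
wrist_force: [0.2, 0.4, -1.2]
finger_gap: 27.6
finger_force: 30.0
clock: 27.0
eef_pos: [523.7, 334.7, 62.1]
eef_rot: [3.14, 0.003, -3.097]
wrist_force: [0.4, -0.2, -1.8]
finger_gap: 27.8
finger_force: 30.0
clock: 27.42
eef_pos: [525.1, 333.1, 63.8]
eef_rot: [3.14, 0.002, -3.1]
wrist_force: [0.3, 0.0, -1.5]
finger_gap: 27.8
finger_force: 30.0
[525.1 333.1  63.8] [ 3.1  0.  -3.1] 27.4167 0.008582350614396026
[[485.6 331.9  12.6 320.6 192.3]
 [503.9 332.6  12.3 320.6 225.8]
 [518.8 333.1  12.2 320.5 251.7]
 [533.5 333.7  12.3 320.5 276.1]]
carts [[405.9 261.7 -88.9  35.4]]
[(270, 91), (272, 90), (274, 91), (276, 91), (278, 91), (280, 92), (282, 90), (284, 91), (286, 24), (288, 25), (290, 26), (292, 23), (294, 68), (296, 91), (298, 91), (3
[... 285 characters left out ...]
352, 26), (354, 24), (356, 25), (358, 90), (360, 91), (362, 92), (364, 92), (366, 92), (368, 93), (370, 92)]
[(270, 91), (272, 91), (274, 90), (276, 92), (278, 90), (280, 92), (282, 92), (284, 92), (286, 32), (288, 24), (290, 31), (292, 160), (294, 160), (296, 160), (298, 159), (300, 160), (302, 159), (304, 159), (306, 159), (308, 159), (310, 159), (312, 158), (314, 160), (316, 159), (318, 158), (320, 160), (322, 159), (324, 159), (326, 158), (328, 159), (330, 159), (332, 159), (334, 159), (336, 159), (338, 159), (340, 160), (342, 160), (344, 159), (346, 160), (348, 159), (350, 152), (352, 26), (354, 25), (356, 39), (358, 92), (360, 92), (362, 92), (364, 92), (366, 93), (368, 92), (370, 92)]
```

```bash
python3 -m inch '[{"gripper":0.15,"dx":0,"dy":0,"dz":-0.008,"wx":0,"wy":0,"wz":0},{"gripper":0.15,"dx":0,"dy":0,"dz":-0.016,"wx":0,"wy":0,"wz":0},{"gripper":0.15,"dx":0,"dy":0,"dz":-0.022,"wx":0,"wy":0,"wz":0},{"gripper":0.15,"dx":0,"dy":0,"dz":-0.027,"wx":0,"wy":0,"wz":0},{"gripper":0.15,"dx":0,"dy":0,"dz":-0.028,"wx":0,"wy":0,"wz":0}]'
python3 -m inch '[{"gripper":0.15,"dx":0,"dy":0,"dz":-0.001,"wx":0,"wy":0,"wz":0},{"gripper":0.15,"dx":0,"dy":0,"dz":-0.002,"wx":0,"wy":0,"wz":0},{"gripper":0.15,"dx":0,"dy":0,"dz":-0.0025,"wx":0,"wy":0,"wz":0},{"gripper":0.15,"dx":0,"dy":0,"dz":-0.0025,"wx":0,"wy":0,"wz":0},{"gripper":0.15,"dx":0,"dy":0,"dz":-0.0025,"wx":0,"wy":0,"wz":0}]'
```

```text
clock: 27.88
eef_pos: [524.0, 333.0, 33.1]
eef_rot: [-3.141, -0.001, -3.099]
wrist_force: [-1.5, -1.0, 2.1]
finger_gap: 27.4
finger_force: 30.0
clock: 28.3
eef_pos: [524.3, 333.3, 32.9]
eef_rot: [3.141, 0.0, -3.099]
wrist_force: [-10.1, -4.5, 17.9]
finger_gap: 27.6
finger_force: 30.0
```

On the floor. Regrip to level, then slide.

```bash
python3 -m inch '[{"gripper":0.4,"dx":0,"dy":0,"dz":0,"wx":0,"wy":0,"wz":0},{"gripper":0.4,"dx":0,"dy":0,"dz":0,"wx":0,"wy":0,"wz":0},{"gripper":0.4,"dx":0,"dy":0,"dz":0,"wx":0,"wy":0,"wz":0},{"gripper":0.15,"dx":0,"dy":0,"dz":0.0005,"wx":0,"wy":0,"wz":0},{"gripper":0.15,"dx":0,"dy":0,"dz":0.0005,"wx":0,"wy":0,"wz":0}]'
python3 -m inch '[{"gripper":0.15,"dx":0,"dy":0,"dz":0,"wx":0,"wy":0,"wz":0},{"gripper":0.15,"dx":0,"dy":0,"dz":0,"wx":0,"wy":0,"wz":0},{"gripper":0.15,"dx":0,"dy":0,"dz":0,"wx":0,"wy":0,"wz":0},{"gripper":0.15,"dx":0.005,"dy":0.0002,"dz":0,"wx":0,"wy":0,"wz":0},{"gripper":0.15,"dx":0.01,"dy":0.0004,"dz":0,"wx":0,"wy":0,"wz":0}]'
python3 -m inch '[{"gripper":0.15,"dx":0.004,"dy":0.0002,"dz":0,"wx":0,"wy":0,"wz":0},{"gripper":0.15,"dx":0.008,"dy":0.0003,"dz":0,"wx":0,"wy":0,"wz":0},{"gripper":0.15,"dx":0.012,"dy":0.0005,"dz":0,"wx":0,"wy":0,"wz":0},{"gripper":0.15,"dx":0.016,"dy":0.0007,"dz":0,"wx":0,"wy":0,"wz":0},{"gripper":0.15,"dx":0.02,"dy":0.0008,"dz":0,"wx":0,"wy":0,"wz":0}]'
python3 -m inch '[{"gripper":0.15,"dx":0.002,"dy":0.0001,"dz":0,"wx":0,"wy":0,"wz":0},{"gripper":0.15,"dx":0.004,"dy":0.0002,"dz":0,"wx":0,"wy":0,"wz":0},{"gripper":0.15,"dx":0.006,"dy":0.0003,"dz":0,"wx":0,"wy":0,"wz":0},{"gripper":0.15,"dx":0.008,"dy":0.0003,"dz":0,"wx":0,"wy":0,"wz":0},{"gripper":0.15,"dx":0.01,"dy":0.0004,"dz":0,"wx":0,"wy":0,"wz":0}]'
```

```text
clock: 28.72
eef_pos: [524.4, 333.1, 31.8]
eef_rot: [-3.142, -0.0, -3.099]
wrist_force: [0.5, -0.9, -1.0]
finger_gap: 28.2
finger_force: 29.0
clock: 29.13
eef_pos: [534.7, 333.6, 32.0]
eef_rot: [-3.142, 0.0, -3.099]
wrist_force: [-0.0, -0.3, -1.0]
finger_gap: 27.8
finger_force: 30.0
clock: 29.55
eef_pos: [554.7, 334.0, 31.8]
eef_rot: [-3.141, -0.001, -3.099]
wrist_force: [-2.8, -2.9, 0.2]
finger_gap: 27.9
finger_force: 30.0
clock: 29.97
eef_pos: [564.5, 334.6, 31.8]
eef_rot: [-3.141, -0.0, -3.099]
wrist_force: [-1.0, -2.5, -1.1]
finger_gap: 27.8
finger_force: 30.0
```

```bash
python3 -m inch '[{"gripper":0.15,"dx":0.001,"dy":0,"dz":0,"wx":0,"wy":0,"wz":0},{"gripper":0.15,"dx":0.002,"dy":0,"dz":0,"wx":0,"wy":0,"wz":0},{"gripper":0.15,"dx":0.003,"dy":0.0001,"dz":0,"wx":0,"wy":0,"wz":0},{"gripper":0.15,"dx":0.004,"dy":0.0002,"dz":0,"wx":0,"wy":0,"wz":0},{"gripper":0.15,"dx":0.004,"dy":0.0002,"dz":0,"wx":0,"wy":0,"wz":0}]'
python3 -m inch '[{"gripper":0.15,"dx":0.0005,"dy":0,"dz":0,"wx":0,"wy":0,"wz":0},{"gripper":0.15,"dx":0.001,"dy":0,"dz":0,"wx":0,"wy":0,"wz":0},{"gripper":0.15,"dx":0.0015,"dy":0,"dz":0,"wx":0,"wy":0,"wz":0},{"gripper":0.15,"dx":0.002,"dy":0,"dz":0,"wx":0,"wy":0,"wz":0},{"gripper":0.15,"dx":0.0025,"dy":0,"dz":0,"wx":0,"wy":0,"wz":0}]'
```

```text
clock: 30.38
eef_pos: [568.7, 335.3, 32.2]
eef_rot: [3.141, 0.001, -3.099]
wrist_force: [-0.9, -0.3, -0.4]
finger_gap: 27.8
finger_force: 30.0
clock: 30.8
eef_pos: [569.8, 335.0, 31.9]
eef_rot: [-3.141, -0.002, -3.099]
wrist_force: [-11.6, -0.6, 7.0]
finger_gap: 27.9
finger_force: 30.0
```

```bash
python3 -m inch '[{"gripper":0.3,"dx":-0.0012,"dy":0,"dz":0,"wx":0,"wy":0,"wz":0},{"gripper":0.4,"dx":-0.0012,"dy":0,"dz":0,"wx":0,"wy":0,"wz":0},{"gripper":0.45,"dx":-0.0012,"dy":0,"dz":0,"wx":0,"wy":0,"wz":0},{"gripper":0.45,"dx":-0.0012,"dy":0,"dz":0.03,"wx":0,"wy":0,"wz":0},{"gripper":0.5,"dx":-0.0012,"dy":0,"dz":0.065,"wx":0,"wy":0,"wz":0}]'
python3 -m inch '[{"gripper":0.6,"dx":-0.015,"dy":-0.025,"dz":0.025,"wx":0,"wy":0,"wz":2},{"gripper":0.6,"dx":-0.033,"dy":-0.058,"dz":0.035,"wx":0,"wy":0,"wz":7},{"gripper":0.6,"dx":-0.052,"dy":-0.092,"dz":0.035,"wx":0,"wy":0,"wz":12.3},{"gripper":0.6,"dx":-0.071,"dy":-0.126,"dz":0.035,"wx":0,"wy":0,"wz":12.3},{"gripper":0.6,"dx":-0.09,"dy":-0.16,"dz":0.035,"wx":0,"wy":0,"wz":12.3}]'
python3 -m inch '[{"gripper":0.6,"dx":-0.018,"dy":-0.034,"dz":0,"wx":0,"wy":0,"wz":0},{"gripper":0.6,"dx":-0.0383,"dy":-0.0698,"dz":0,"wx":0,"wy":0,"wz":0},{"gripper":0.6,"dx":-0.0383,"dy":-0.0698,"dz":0,"wx":0,"wy":0,"wz":0},{"gripper":0.6,"dx":-0.0383,"dy":-0.0698,"dz":0,"wx":0,"wy":0,"wz":0},{"gripper":0.6,"dx":-0.0383,"dy":-0.0698,"dz":0,"wx":0,"wy":0,"wz":0}]'
python3 - <<'E'
from h import *
np.set_printoptions(suppress=True,precision=1)
s,im=look('w14');near(s,im,441,105)
prof(s,im,(441.3,105.4),14.7);prof(s,im,(437.6,10.4),-8.3)
E
```

```text
clock: 31.22
eef_pos: [568.7, 334.2, 95.4]
eef_rot: [-3.14, -0.004, -3.099]
wrist_force: [-0.1, 0.8, 0.6]
finger_gap: 45.5
finger_force: 0.0
clock: 31.63
eef_pos: [478.8, 173.6, 132.3]
eef_rot: [-3.141, 0.001, -2.884]
wrist_force: [1.1, -0.5, -0.5]
finger_gap: 56.6
finger_force: 0.0
clock: 32.05
eef_pos: [442.1, 105.3, 132.5]
eef_rot: [-3.142, 0.002, -2.885]
wrist_force: [0.9, 0.4, 0.0]
finger_gap: 56.5
finger_force: 0.0
[442.1 105.3 132.5] [-3.1  0.  -2.9] 32.05 0.021103389225507602
[[419.4  99.7  11.7 320.3 179.8]
 [433.9 103.5  11.9 320.4 196.3]
 [448.8 107.4  12.2 320.3 212.8]]
carts [[395.1 243.6 -89.3  44.8]
 [436.8  10.5  -7.9  44.4]]
25.0:103 25.5:103 26.0:103 26.5:103 27.0:103 27.5:103 28.0:102 28.5:102 29.0:102 29.5:102 30.0:105 30.5:113 31.0:121 31.5:130 32.0:138 32.5:140 33.0:142 33.5:142 34.0:142 34.5:142 35.0:143 35.5:143 36.0:143 36.5:138 37.0:133 37.5:123 38.0:113 38.5:105 39.0:97 39.5:93 40.0:90 40.5:89 41.0:89 41.5:89 42.0:89 42.5:89 43.0:88 43.5:88 44.0:89 44.5:89 45.0:89 45.5:89 46.0:88 46.5:88 47.0:88 47.5:87 48.0:87 48.5:87 49.0:86 49.5:86
25.0:101 25.5:101 26.0:101 26.5:101 27.0:101 27.5:101 28.0:101 28.5:101 29.0:101 29.5:101 30.0:101 30.5:104 31.0:111 31.5:121 32.0:131 32.5:139 33.0:142 33.5:142 34.0:142 34.5:142 35.0:142 35.5:143 36.0:143 36.5:143 37.0:140 37.5:133 38.0:122 38.5:110 39.0:101 39.5:97 40.0:94 40.5:93 41.0:96 41.5:102 42.0:110 42.5:121 43.0:131 43.5:140 44.0:148 44.5:152 45.0:154 45.5:156 46.0:156 46.5:156 47.0:156 47.5:155 48.0:155 48.5:155 49.0:155 49.5:155
```

```bash
python3 -m inch '[{"gripper":0.6,"dx":0,"dy":0,"dz":-0.036,"wx":0,"wy":0,"wz":0},{"gripper":0.6,"dx":0,"dy":0,"dz":-0.072,"wx":0,"wy":0,"wz":0},{"gripper":0.6,"dx":0,"dy":0,"dz":-0.106,"wx":0,"wy":0,"wz":0},{"gripper":0.6,"dx":0,"dy":0,"dz":-0.106,"wx":0,"wy":0,"wz":0},{"gripper":0.25,"dx":0,"dy":0,"dz":-0.106,"wx":0,"wy":0,"wz":0}]'
python3 -m inch '[{"gripper":0.15,"dx":0,"dy":0,"dz":0,"wx":0,"wy":0,"wz":0},{"gripper":0.15,"dx":0,"dy":0,"dz":0,"wx":0,"wy":0,"wz":0},{"gripper":0.15,"dx":0,"dy":0,"dz":0,"wx":0,"wy":0,"wz":0},{"gripper":0.15,"dx":0,"dy":0,"dz":0,"wx":0,"wy":0,"wz":0},{"gripper":0.15,"dx":0,"dy":0,"dz":0,"wx":0,"wy":0,"wz":0}]'
python3 -m inch '[{"gripper":0.15,"dx":0,"dy":0,"dz":0.03,"wx":0,"wy":0,"wz":0},{"gripper":0.15,"dx":0,"dy":0,"dz":0.066,"wx":0,"wy":0,"wz":0},{"gripper":0.15,"dx":0.005,"dy":-0.015,"dz":0.085,"wx":0,"wy":0,"wz":-6},{"gripper":0.15,"dx":0.017,"dy":-0.05,"dz":0.085,"wx":0,"wy":0,"wz":-12},{"gripper":0.15,"dx":0.03,"dy":-0.085,"dz":0.085,"wx":0,"wy":0,"wz":-18}]'
python3 -m inch '[{"gripper":0.15,"dx":0.013,"dy":-0.037,"dz":0,"wx":0,"wy":0,"wz":-6},{"gripper":0.15,"dx":0.026,"dy":-0.074,"dz":0,"wx":0,"wy":0,"wz":-8.7},{"gripper":0.15,"dx":0.039,"dy":-0.111,"dz":0,"wx":0,"wy":0,"wz":-8.7},{"gripper":0.15,"dx":0.052,"dy":-0.148,"dz":0,"wx":0,"wy":0,"wz":-8.7},{"gripper":0.15,"dx":0.065,"dy":-0.185,"dz":0,"wx":0,"wy":0,"wz":-8.7}]'
python3 -m inch '[{"gripper":0.15,"dx":0.013,"dy":-0.037,"dz":0,"wx":0,"wy":0,"wz":0},{"gripper":0.15,"dx":0.026,"dy":-0.074,"dz":0,"wx":0,"wy":0,"wz":0},{"gripper":0.15,"dx":0.039,"dy":-0.111,"dz":0,"wx":0,"wy":0,"wz":0},{"gripper":0.15,"dx":0.046,"dy":-0.1338,"dz":0,"wx":0,"wy":0,"wz":0},{"gripper":0.15,"dx":0.046,"dy":-0.1338,"dz":-0.02,"wx":0,"wy":0,"wz":0}]'
python3 -m inch '[{"gripper":0.15,"dx":0,"dy":0,"dz":-0.015,"wx":0,"wy":0,"wz":0},{"gripper":0.15,"dx":0,"dy":0,"dz":-0.033,"wx":0,"wy":0,"wz":0},{"gripper":0.15,"dx":0,"dy":0,"dz":-0.033,"wx":0,"wy":0,"wz":0},{"gripper":0.15,"dx":0,"dy":0,"dz":-0.033,"wx":0,"wy":0,"wz":0},{"gripper":0.15,"dx":0,"dy":0,"dz":-0.033,"wx":0,"wy":0,"wz":0}]'
python3 -c "
from h import *
np.set_printoptions(suppress=True,precision=1)
s,im=look('w15');near(s,im,582,-298,94)"
```

```text
clock: 32.52
eef_pos: [441.0, 105.7, 25.4]
eef_rot: [3.141, -0.003, -2.884]
wrist_force: [0.1, 0.4, 0.5]
finger_gap: 52.4
finger_force: 0.0
clock: 32.93
eef_pos: [442.2, 105.3, 27.3]
eef_rot: [-3.141, 0.002, -2.885]
wrist_force: [-1.9, -0.3, 8.4]
finger_gap: 27.6
finger_force: 30.0
clock: 33.35
eef_pos: [472.2, 19.6, 113.1]
eef_rot: [3.141, 0.004, 3.082]
wrist_force: [0.7, 0.8, -1.5]
finger_gap: 27.8
finger_force: 30.0
clock: 33.77
eef_pos: [536.6, -166.9, 111.5]
eef_rot: [-3.142, 0.001, 2.932]
wrist_force: [0.2, 0.7, -0.7]
finger_gap: 28.1
finger_force: 30.0
clock: 34.18
eef_pos: [584.0, -303.9, 94.4]
eef_rot: [-3.139, 0.007, 2.929]
wrist_force: [-0.9, -0.0, -2.0]
finger_gap: 27.8
finger_force: 30.0
clock: 34.6
eef_pos: [582.8, -298.9, 59.4]
eef_rot: [-3.141, 0.001, 2.933]
wrist_force: [1.2, 0.0, -0.8]
finger_gap: 27.9
finger_force: 30.0
[ 582.8 -298.9   59.4] [-3.1  0.   2.9] 34.6 0.009862874083701694
[[ 559.5 -293.6   12.   320.5  221.5]
 [ 574.  -296.8   12.   320.5  247.6]
 [ 589.4 -299.    15.8  322.4  273.4]]
carts []
```

```bash
python3 -m inch '[{"gripper":0.15,"dx":-0.0003,"dy":0,"dz":-0.004,"wx":0,"wy":0,"wz":0},{"gripper":0.15,"dx":-0.0003,"dy":0,"dz":-0.006,"wx":0,"wy":0,"wz":0},{"gripper":0.15,"dx":-0.0003,"dy":0,"dz":-0.008,"wx":0,"wy":0,"wz":0},{"gripper":0.15,"dx":-0.0003,"dy":0,"dz":-0.01,"wx":0,"wy":0,"wz":0},{"gripper":0.15,"dx":-0.0003,"dy":0,"dz":-0.011,"wx":0,"wy":0,"wz":0}]'
```

```text
clock: 35.07
eef_pos: [582.2, -298.7, 46.8]
eef_rot: [-3.141, 0.0, 2.933]
wrist_force: [0.7, 0.0, -0.5]
finger_gap: 28.1
finger_force: 30.0
```

Free at 46.8, lower further to confirm it sinks.

```bash
python3 -m inch '[{"gripper":0.15,"dx":0,"dy":0,"dz":-0.003,"wx":0,"wy":0,"wz":0},{"gripper":0.15,"dx":0,"dy":0,"dz":-0.006,"wx":0,"wy":0,"wz":0},{"gripper":0.15,"dx":0,"dy":0,"dz":-0.008,"wx":0,"wy":0,"wz":0},{"gripper":0.15,"dx":0,"dy":0,"dz":-0.01,"wx":0,"wy":0,"wz":0},{"gripper":0.15,"dx":0,"dy":0,"dz":-0.01,"wx":0,"wy":0,"wz":0}]'
```

```text
clock: 35.48
eef_pos: [582.1, -298.7, 36.5]
eef_rot: [3.142, 0.0, 2.933]
wrist_force: [3.7, -0.7, -2.5]
finger_gap: 27.7
finger_force: 30.0
```

```bash
python3 -m inch '[{"gripper":0.15,"dx":0,"dy":0,"dz":0.038,"wx":0,"wy":0,"wz":0},{"gripper":0.15,"dx":0,"dy":0,"dz":0.076,"wx":0,"wy":0,"wz":0},{"gripper":0.15,"dx":0,"dy":0.038,"dz":0.08,"wx":0,"wy":0,"wz":3},{"gripper":0.15,"dx":0,"dy":0.078,"dz":0.08,"wx":0,"wy":0,"wz":6},{"gripper":0.15,"dx":0,"dy":0.117,"dz":0.08,"wx":0,"wy":0,"wz":8.6}]'
python3 -m inch '[{"gripper":0.15,"dx":0.004,"dy":0.039,"dz":0,"wx":0,"wy":0,"wz":0},{"gripper":0.15,"dx":0.012,"dy":0.078,"dz":0,"wx":0,"wy":0,"wz":0},{"gripper":0.15,"dx":0.024,"dy":0.116,"dz":0,"wx":0,"wy":0,"wz":0},{"gripper":0.15,"dx":0.04,"dy":0.152,"dz":0,"wx":0,"wy":0,"wz":0},{"gripper":0.15,"dx":0.056,"dy":0.188,"dz":0,"wx":0,"wy":0,"wz":0}]'
python3 -m inch '[{"gripper":0.15,"dx":0.01,"dy":0.036,"dz":0,"wx":0,"wy":0,"wz":0},{"gripper":0.15,"dx":0.014,"dy":0.059,"dz":0,"wx":0,"wy":0,"wz":0},{"gripper":0.15,"dx":0.014,"dy":0.059,"dz":-0.02,"wx":0,"wy":0,"wz":0},{"gripper":0.15,"dx":0.014,"dy":0.059,"dz":-0.05,"wx":0,"wy":0,"wz":0},{"gripper":0.15,"dx":0.014,"dy":0.059,"dz":-0.07,"wx":0,"wy":0,"wz":0}]'
python3 -m inch '[{"gripper":0.15,"dx":0,"dy":0,"dz":-0.008,"wx":0,"wy":0,"wz":0},{"gripper":0.15,"dx":0,"dy":0,"dz":-0.014,"wx":0,"wy":0,"wz":0},{"gripper":0.15,"dx":0,"dy":0,"dz":-0.016,"wx":0,"wy":0,"wz":0},{"gripper":0.15,"dx":0,"dy":0,"dz":-0.016,"wx":0,"wy":0,"wz":0},{"gripper":0.15,"dx":0,"dy":0,"dz":-0.016,"wx":0,"wy":0,"wz":0}]'
```

```text
clock: 35.9
eef_pos: [581.6, -180.6, 117.5]
eef_rot: [-3.141, 0.0, 3.084]
wrist_force: [0.9, 0.6, -2.2]
finger_gap: 27.4
finger_force: 30.0
clock: 36.32
eef_pos: [638.1, 8.3, 117.2]
eef_rot: [-3.141, -0.0, 3.083]
wrist_force: [0.3, -0.6, -1.1]
finger_gap: 27.8
finger_force: 30.0
clock: 36.73
eef_pos: [651.1, 65.9, 44.7]
eef_rot: [-3.141, -0.002, 3.084]
wrist_force: [-0.2, -0.2, -2.1]
finger_gap: 27.7
finger_force: 30.0
clock: 37.15
eef_pos: [652.7, 65.1, 32.3]
eef_rot: [3.141, 0.002, 3.082]
wrist_force: [-0.9, 0.6, 2.5]
finger_gap: 27.6
finger_force: 30.0
```

```bash
python3 -m inch '[{"gripper":0.3,"dx":0,"dy":0,"dz":0,"wx":0,"wy":0,"wz":0},{"gripper":0.4,"dx":0,"dy":0,"dz":0,"wx":0,"wy":0,"wz":0},{"gripper":0.45,"dx":0,"dy":0,"dz":0,"wx":0,"wy":0,"wz":0},{"gripper":0.45,"dx":0,"dy":0,"dz":0.03,"wx":0,"wy":0,"wz":0},{"gripper":0.5,"dx":0,"dy":0,"dz":0.065,"wx":0,"wy":0,"wz":0}]'
python3 -m inch '[{"gripper":0.6,"dx":-0.02,"dy":-0.005,"dz":0.03,"wx":0,"wy":0,"wz":-2},{"gripper":0.6,"dx":-0.055,"dy":-0.014,"dz":0.035,"wx":0,"wy":0,"wz":-4.8},{"gripper":0.6,"dx":-0.095,"dy":-0.024,"dz":0.035,"wx":0,"wy":0,"wz":-4.8},{"gripper":0.6,"dx":-0.135,"dy":-0.034,"dz":0.035,"wx":0,"wy":0,"wz":-4.8},{"gripper":0.6,"dx":-0.175,"dy":-0.044,"dz":0.035,"wx":0,"wy":0,"wz":-4.8}]'
python3 -m inch '[{"gripper":0.6,"dx":-0.03,"dy":-0.009,"dz":0,"wx":0,"wy":0,"wz":0},{"gripper":0.6,"dx":-0.04,"dy":-0.0113,"dz":0,"wx":0,"wy":0,"wz":0},{"gripper":0.6,"dx":-0.04,"dy":-0.0113,"dz":0,"wx":0,"wy":0,"wz":0},{"gripper":0.6,"dx":-0.04,"dy":-0.0113,"dz":0,"wx":0,"wy":0,"wz":0},{"gripper":0.6,"dx":-0.04,"dy":-0.0113,"dz":0,"wx":0,"wy":0,"wz":0}]'
python3 - <<'E'
from h import *
np.set_printoptions(suppress=True,precision=1)
s,im=look('w16');near(s,im,437,10);prof(s,im,(437.2,10.5),-8.2)
E
```

```text
clock: 37.57
eef_pos: [650.6, 65.2, 94.2]
eef_rot: [-3.141, -0.005, 3.083]
wrist_force: [0.9, 0.4, -0.0]
finger_gap: 45.4
finger_force: 0.0
clock: 37.98
eef_pos: [475.0, 21.1, 130.8]
eef_rot: [3.142, 0.0, 2.999]
wrist_force: [0.6, 0.6, 1.3]
finger_gap: 56.1
finger_force: 0.0
clock: 38.4
eef_pos: [438.1, 10.2, 131.2]
eef_rot: [3.141, 0.001, 2.999]
wrist_force: [0.5, 0.6, -0.5]
finger_gap: 56.4
finger_force: 0.0
[438.1  10.2 131.2] [3.1 0.  3. ] 38.4 0.011897260505431044
[[414.8  13.1  11.8 319.7 180.4]
 [430.   11.2  11.9 320.  197.4]
 [458.9   7.1  11.9 320.2 228.4]]
carts [[395.1 243.5 -89.5  44.8]]
25.0:102 25.5:102 26.0:101 26.5:101 27.0:101 27.5:101 28.0:101 28.5:101 29.0:101 29.5:102 30.0:104 30.5:111 31.0:121 31.5:130 32.0:137 32.5:141 33.0:141 33.5:141 34.0:141 34.5:141 35.0:142 35.5:142 36.0:142 36.5:139 37.0:130 37.5:120 38.0:107 38.5:97 39.0:96 39.5:94 40.0:92 40.5:90 41.0:90 41.5:90 42.0:89 42.5:89 43.0:89 43.5:89 44.0:90 44.5:90 45.0:89 45.5:89 46.0:89 46.5:89 47.0:89 47.5:89 48.0:89 48.5:88 49.0:89 49.5:89
```

```bash
python3 -m inch '[{"gripper":0.6,"dx":0,"dy":0,"dz":-0.036,"wx":0,"wy":0,"wz":0},{"gripper":0.6,"dx":0,"dy":0,"dz":-0.072,"wx":0,"wy":0,"wz":0},{"gripper":0.6,"dx":0,"dy":0,"dz":-0.105,"wx":0,"wy":0,"wz":0},{"gripper":0.6,"dx":0,"dy":0,"dz":-0.105,"wx":0,"wy":0,"wz":0},{"gripper":0.25,"dx":0,"dy":0,"dz":-0.105,"wx":0,"wy":0,"wz":0}]'
python3 -m inch '[{"gripper":0.15,"dx":0,"dy":0,"dz":0,"wx":0,"wy":0,"wz":0},{"gripper":0.15,"dx":0,"dy":0,"dz":0,"wx":0,"wy":0,"wz":0},{"gripper":0.15,"dx":0,"dy":0,"dz":0,"wx":0,"wy":0,"wz":0},{"gripper":0.15,"dx":0,"dy":0,"dz":0,"wx":0,"wy":0,"wz":0},{"gripper":0.15,"dx":0,"dy":0,"dz":0,"wx":0,"wy":0,"wz":0}]'
python3 -m inch '[{"gripper":0.15,"dx":0,"dy":0,"dz":0.03,"wx":0,"wy":0,"wz":0},{"gripper":0.15,"dx":0,"dy":0,"dz":0.066,"wx":0,"wy":0,"wz":0},{"gripper":0.15,"dx":0.01,"dy":-0.02,"dz":0.085,"wx":0,"wy":0,"wz":-3.8},{"gripper":0.15,"dx":0.026,"dy":-0.054,"dz":0.085,"wx":0,"wy":0,"wz":-3.8},{"gripper":0.15,"dx":0.042,"dy":-0.088,"dz":0.085,"wx":0,"wy":0,"wz":-3.8}]'
python3 -m inch '[{"gripper":0.15,"dx":0.016,"dy":-0.035,"dz":0,"wx":0,"wy":0,"wz":0},{"gripper":0.15,"dx":0.032,"dy":-0.07,"dz":0,"wx":0,"wy":0,"wz":0},{"gripper":0.15,"dx":0.049,"dy":-0.105,"dz":0,"wx":0,"wy":0,"wz":0},{"gripper":0.15,"dx":0.066,"dy":-0.14,"dz":0,"wx":0,"wy":0,"wz":0},{"gripper":0.15,"dx":0.083,"dy":-0.175,"dz":0,"wx":0,"wy":0,"wz":0}]'
python3 -m inch '[{"gripper":0.15,"dx":0.014,"dy":-0.03,"dz":0,"wx":0,"wy":0,"wz":0},{"gripper":0.15,"dx":0.0202,"dy":-0.0457,"dz":-0.01,"wx":0,"wy":0,"wz":0},{"gripper":0.15,"dx":0.0202,"dy":-0.0457,"dz":-0.03,"wx":0,"wy":0,"wz":0},{"gripper":0.15,"dx":0.0202,"dy":-0.0457,"dz":-0.053,"wx":0,"wy":0,"wz":0},{"gripper":0.15,"dx":0.0202,"dy":-0.0457,"dz":-0.053,"wx":0,"wy":0,"wz":0}]'
python3 -m inch '[{"gripper":0.15,"dx":0,"dy":0,"dz":0,"wx":0,"wy":0,"wz":0},{"gripper":0.15,"dx":0,"dy":0,"dz":-0.004,"wx":0,"wy":0,"wz":0},{"gripper":0.15,"dx":0,"dy":0,"dz":-0.007,"wx":0,"wy":0,"wz":0},{"gripper":0.15,"dx":0,"dy":0,"dz":-0.009,"wx":0,"wy":0,"wz":0},{"gripper":0.15,"dx":0,"dy":0,"dz":-0.01,"wx":0,"wy":0,"wz":0}]'
```

```text
clock: 38.87
eef_pos: [436.9, 10.2, 25.4]
eef_rot: [-3.141, -0.003, 2.999]
wrist_force: [-0.8, -0.0, 0.3]
finger_gap: 52.3
finger_force: 0.0
clock: 39.28
eef_pos: [437.9, 10.0, 27.3]
eef_rot: [3.141, 0.002, 2.999]
wrist_force: [-1.6, -0.1, 9.1]
finger_gap: 27.7
finger_force: 30.0
clock: 39.7
eef_pos: [480.2, -78.9, 113.3]
eef_rot: [-3.141, 0.004, 2.934]
wrist_force: [0.2, 0.5, -1.7]
finger_gap: 27.7
finger_force: 30.0
clock: 40.12
eef_pos: [562.5, -254.9, 111.5]
eef_rot: [-3.142, 0.0, 2.932]
wrist_force: [1.2, -0.0, -1.6]
finger_gap: 27.6
finger_force: 30.0
clock: 40.53
eef_pos: [580.7, -298.2, 54.2]
eef_rot: [3.14, -0.005, 2.932]
wrist_force: [-0.8, 0.2, -1.4]
finger_gap: 27.8
finger_force: 30.0
clock: 40.95
eef_pos: [582.4, -298.6, 48.3]
eef_rot: [-3.141, 0.001, 2.933]
wrist_force: [0.3, -0.3, -1.0]
finger_gap: 27.7
finger_force: 30.0
```

```bash
python3 -m inch '[{"gripper":0.15,"dx":0,"dy":0,"dz":-0.003,"wx":0,"wy":0,"wz":0},{"gripper":0.15,"dx":0,"dy":0,"dz":-0.006,"wx":0,"wy":0,"wz":0},{"gripper":0.15,"dx":0,"dy":0,"dz":-0.008,"wx":0,"wy":0,"wz":0},{"gripper":0.15,"dx":0,"dy":0,"dz":-0.01,"wx":0,"wy":0,"wz":0},{"gripper":0.15,"dx":0,"dy":0,"dz":-0.01,"wx":0,"wy":0,"wz":0}]'
```

```text
clock: 41.37
eef_pos: [582.0, -298.6, 37.4]
eef_rot: [3.141, -0.001, 2.933]
wrist_force: [-0.2, -0.2, -1.8]
finger_gap: 28.0
finger_force: 30.0
```

```bash
python3 -m inch '[{"gripper":0.15,"dx":0,"dy":0,"dz":0.038,"wx":0,"wy":0,"wz":0},{"gripper":0.15,"dx":0,"dy":0,"dz":0.076,"wx":0,"wy":0,"wz":0},{"gripper":0.15,"dx":0,"dy":0.038,"dz":0.08,"wx":0,"wy":0,"wz":3},{"gripper":0.15,"dx":0,"dy":0.078,"dz":0.08,"wx":0,"wy":0,"wz":6},{"gripper":0.15,"dx":0,"dy":0.117,"dz":0.08,"wx":0,"wy":0,"wz":8.6}]'
python3 -m inch '[{"gripper":0.15,"dx":0.006,"dy":0.039,"dz":0,"wx":0,"wy":0,"wz":0},{"gripper":0.15,"dx":0.02,"dy":0.076,"dz":0,"wx":0,"wy":0,"wz":0},{"gripper":0.15,"dx":0.036,"dy":0.112,"dz":0,"wx":0,"wy":0,"wz":0},{"gripper":0.15,"dx":0.052,"dy":0.146,"dz":0,"wx":0,"wy":0,"wz":0},{"gripper":0.15,"dx":0.065,"dy":0.168,"dz":0,"wx":0,"wy":0,"wz":0}]'
python3 -m inch '[{"gripper":0.15,"dx":0,"dy":0,"dz":0,"wx":0,"wy":0,"wz":0},{"gripper":0.15,"dx":0,"dy":0,"dz":-0.02,"wx":0,"wy":0,"wz":0},{"gripper":0.15,"dx":0,"dy":0,"dz":-0.04,"wx":0,"wy":0,"wz":0},{"gripper":0.15,"dx":0,"dy":0,"dz":-0.06,"wx":0,"wy":0,"wz":0},{"gripper":0.15,"dx":0,"dy":0,"dz":-0.075,"wx":0,"wy":0,"wz":0}]'
python3 -m inch '[{"gripper":0.15,"dx":0,"dy":0,"dz":-0.006,"wx":0,"wy":0,"wz":0},{"gripper":0.15,"dx":0,"dy":0,"dz":-0.01,"wx":0,"wy":0,"wz":0},{"gripper":0.15,"dx":0,"dy":0,"dz":-0.012,"wx":0,"wy":0,"wz":0},{"gripper":0.15,"dx":0,"dy":0,"dz":-0.012,"wx":0,"wy":0,"wz":0},{"gripper":0.15,"dx":0,"dy":0,"dz":-0.012,"wx":0,"wy":0,"wz":0}]'
```

```text
clock: 41.78
eef_pos: [582.1, -180.7, 118.8]
eef_rot: [-3.141, 0.001, 3.084]
wrist_force: [0.8, 0.8, -1.9]
finger_gap: 27.7
finger_force: 30.0
clock: 42.2
eef_pos: [647.9, -10.3, 118.2]
eef_rot: [3.141, 0.0, 3.085]
wrist_force: [0.7, -0.8, -0.5]
finger_gap: 27.6
finger_force: 30.0
clock: 42.62
eef_pos: [646.6, -14.0, 41.3]
eef_rot: [-3.142, -0.001, 3.083]
wrist_force: [0.1, 0.3, -2.7]
finger_gap: 27.4
finger_force: 30.0
clock: 43.03
eef_pos: [648.0, -14.0, 32.4]
eef_rot: [-3.141, 0.002, 3.083]
wrist_force: [-0.4, -1.5, 4.6]
finger_gap: 27.8
finger_force: 30.0
```

Release, raise, and move to a viewpoint in between tray and carrier for the final check.

```bash
python3 -m inch '[{"gripper":0.3,"dx":0,"dy":0,"dz":0,"wx":0,"wy":0,"wz":0},{"gripper":0.4,"dx":0,"dy":0,"dz":0,"wx":0,"wy":0,"wz":0},{"gripper":0.45,"dx":0,"dy":0,"dz":0,"wx":0,"wy":0,"wz":0},{"gripper":0.45,"dx":0,"dy":0,"dz":0.03,"wx":0,"wy":0,"wz":0},{"gripper":0.45,"dx":0,"dy":0,"dz":0.065,"wx":0,"wy":0,"wz":0}]'
python3 -m inch '[{"gripper":0.45,"dx":0,"dy":0.01,"dz":0.035,"wx":0,"wy":0,"wz":0},{"gripper":0.45,"dx":0,"dy":0.03,"dz":0.07,"wx":0,"wy":0,"wz":0},{"gripper":0.45,"dx":0,"dy":0.05,"dz":0.1,"wx":0,"wy":0,"wz":0},{"gripper":0.45,"dx":0,"dy":0.08,"dz":0.12,"wx":0,"wy":0,"wz":0},{"gripper":0.45,"dx":0,"dy":0.11,"dz":0.12,"wx":0,"wy":0,"wz":0}]'
python3 -m inch '[{"gripper":0.45,"dx":0,"dy":0.01,"dz":0.0,"wx":0,"wy":0,"wz":0},{"gripper":0.45,"dx":0,"dy":0.03,"dz":0.0,"wx":0,"wy":0,"wz":0},{"gripper":0.45,"dx":0,"dy":0.03,"dz":0,"wx":0,"wy":0,"wz":0},{"gripper":0.45,"dx":0,"dy":0.03,"dz":0,"wx":0,"wy":0,"wz":0},{"gripper":0.45,"dx":0,"dy":0.03,"dz":0,"wx":0,"wy":0,"wz":0}]'
python3 - <<'E'
from h import *
np.set_printoptions(suppress=True,precision=1)
s,im=look('w17')
print("z68",np.array(carts(s,im,68)))
t=cv2.resize(manip.camera("top")[110:240,180:440],None,fx=1.6,fy=1.6,interpolation=cv2.INTER_CUBIC)
o=np.zeros((600,640,3),np.uint8);o[:392]=im[:392];o[392:600,:416]=t;cv2.imwrite("pics/fin.png",o)
E
```

```text
clock: 43.45
eef_pos: [645.7, -13.5, 94.1]
eef_rot: [3.141, -0.005, 3.083]
wrist_force: [0.3, -0.1, 0.1]
finger_gap: 42.3
finger_force: 0.0
clock: 43.87
eef_pos: [648.4, 97.3, 221.4]
eef_rot: [3.14, 0.007, 3.082]
wrist_force: [-0.1, 0.6, -0.6]
finger_gap: 42.4
finger_force: 0.0
clock: 44.28
eef_pos: [647.2, 125.4, 215.5]
eef_rot: [-3.141, -0.001, 3.082]
wrist_force: [-0.3, -0.9, -0.3]
finger_gap: 42.0
finger_force: 0.0
[647.2 125.4 215.5] [-3.1 -0.   3.1] 44.2833 0.011753670616054182
z68 [[ 567.2  335.4    2.5   44.2]
 [ 570.7  256.     2.3   44.4]
 [ 647.   -12.8   -3.2   44.4]
 [ 649.3  323.4   76.8   39.7]
 [ 650.7 -115.7   -5.    44.1]
 [ 652.    65.9   -3.5   44.2]
 [ 652.3  336.3   76.4   39.7]
 [ 655.4  349.2   76.9   39.6]
 [ 658.4  362.1   77.1   39.7]
 [ 660.6  320.8   77.2   39.6]
 [ 661.3  375.    77.1   39.7]
 [ 662.   300.1  -13.1   35.3]
 [ 663.6  333.7   76.8   39.7]
 [ 664.9  313.   -13.2   35.5]
 [ 666.5  319.4  -61.4   53. ]
 [ 666.5  319.4   35.2   53.1]
 [ 666.6  346.6   76.7   39.9]
 [ 667.9  325.9  -13.1   35.3]
 [ 669.4  332.4   35.1   53.2]
 [ 669.5  332.3  -
[... 1452 characters left out ...]
.4  -13.4   35.4]
 [ 694.4  387.7  -12.6   35.8]
 [ 695.2  312.8   76.8   39.6]
 [ 695.4  339.9  -61.5   53.2]
 [ 695.5  339.9   35.3   53.2]
 [ 695.7  367.    76.8   39.7]
 [ 696.9  346.4  -13.    35.3]
 [ 698.2  325.7   76.7   39.7]
 [ 698.4  352.8  -61.5   53.3]
 [ 698.5  352.8   35.    53.2]
 [ 700.   359.2  -13.1   35.5]
 [ 701.2  338.5   76.6   39.7]
 [ 701.5  365.7  -61.5   53. ]
 [ 701.5  365.7   35.    53.5]
 [ 703.1  372.1  -13.3   35.5]
 [ 704.3  351.4   76.6   39.7]
 [ 706.1  385.1  -12.7   35.5]
 [ 706.7  310.1   77.3   39.5]
 [ 707.3  364.4   76.9   39.9]
 [ 709.6  323.    77.2   39.8]
 [ 712.6  335.9   76.7   39.8]
 [ 715.7  348.8   76.5   39.8]
 [ 718.8  361.7   76.4   39.8]]
```

View pics/fin.png

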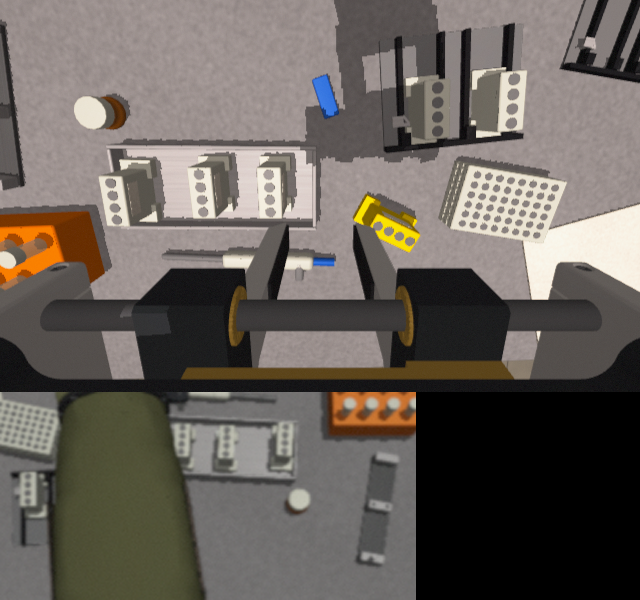

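```bash
python3 - <<'E'
from h import *
np.set_printoptions(suppress=True,precision=1)
s=pickle.load(open("w17.pkl","rb"));im=cv2.imread("pics/w17raw.png");W=wells(s,im,67)
for c in((650,-115),(647,-13),(652,66)):
    w=W[np.hypot(W[:,0]-c[0],W[:,1]-c[1])<40];w=w[np.argsort(w[:,0])];print(w,np.diff(w[:,0]))
a=im[130:240,90:330];b=im[20:160,370:530];f=3.2
a=cv2.resize(a,None,fx=f,fy=f,interpolation=cv2.INTER_CUBIC);b=cv2.resize(b,(270,236),interpolation=cv2.INTER_CUBIC)
o=np.zeros((590,770,3),np.uint8);o[:352,:768]=a;o[352:588,:270]=b;cv2.imwrite("pics/last.png",o)
E
```

```text
[[ 628.8 -114.5   12.5  110.4  182.8]
 [ 643.4 -115.9   12.5  112.4  195.2]
 [ 658.5 -117.1   12.5  114.5  207.6]
 [ 672.9 -118.4   12.5  116.4  219.3]] [14.6 15.  14.5]
[[624.8 -12.   12.2 198.4 174. ]
 [639.9 -12.8  12.8 200.  186.9]
 [655.  -13.6  12.3 201.5 199.5]
 [656.9  18.6   6.6 229.2 199.4]
 [669.3 -14.5  10.8 202.7 211.2]] [15.1 15.   1.9 12.4]
[[630.1  67.   11.3 268.1 174.3]
 [644.9  66.3  12.2 268.9 187. ]
 [659.7  65.2  12.3 269.2 199.4]
 [674.4  64.4  11.  270.  211.4]] [14.8 14.7 14.7]
```

View pics/last.png

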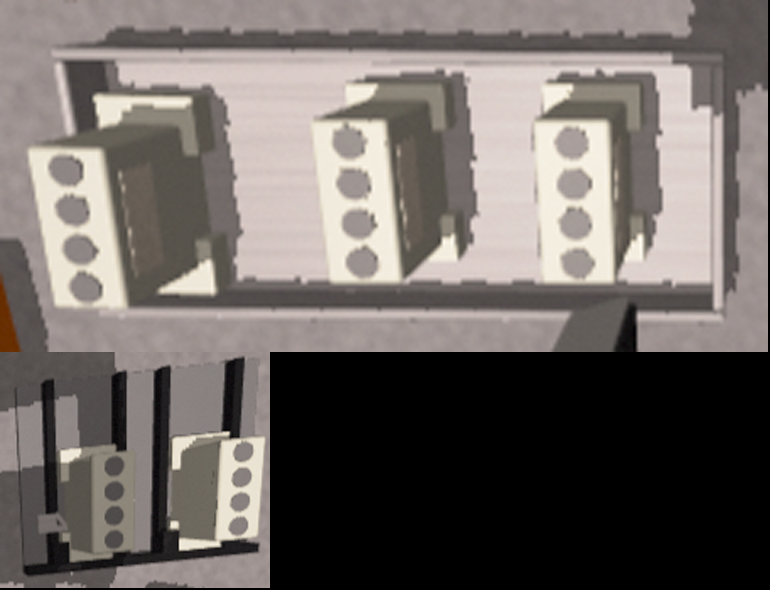

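```bash
python3 -c "
from cell import manip
print(manip.sign_off())"
```

```text
the job is handed in; nothing more can be done
None
```

I handed the job in at about 44 s of the 208 s allowed: the two 80 mm cartridges are pushed home to the stop wall in lanes 1 and 2, and the three rejects (one 85 mm, two 75 mm) stand upright in the tray. One tray cartridge shifted about 2 cm after I placed it but is still upright inside. I saw catch 2 sprung out; catch 1 was hidden from the camera, but its cartridge sits in the same place relative to its lane.

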